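# Torque the clamp screw of a casting mould

## Robot

A 6-joint arm with a two-finger parallel gripper is mounted at the origin on the work surface. World frame = base frame: x ahead of the robot, y to its left, z up, the work surface at z = 0. Lengths are in m, angles in rad, forces in N, time in s.
With the tool pointing down it reaches from about 0.35 to 0.95 m from the base axis. Payload 17.4 kg.
Tool frame: the origin (TCP) lies midway between the tips of the shut fingers; the grasp point (between the pads) lies 19 mm behind it (grip_point_offset is the distance from the TCP to the grasp point, in m); z points along the fingers, y is the direction in which the jaws open and shut (so a half turn about z gives the same grasp; the last joint's range is limited). The gripper opens to 93 mm and grips with 3 to 60 N. Pads are 15 mm wide; open, the fingers measure 128 mm over their backs; the gripper's body (75 mm by 188 mm) begins 65 mm behind the grasp point.
Start: joints at [1.295, 0.116, 1.442, -0, 1.584, -0.038], TCP at [0.159, 0.656, 0.219] pointing down, gripper open.
Joint ranges: [-2.83, 2.83], [-0.83, 2.19], [0.07, 2.5], [-1.14, 4.28], [0.01, 3], [-2.97, 2.97]. Speed limits (rad/s): [1.89, 1.89, 2.22, 3.14, 3.14, 3.14].

## Interface

Orientations are given as a unit quaternion [x, y, z, w].
In Python, from station import * gives the robot as it stands.
- The arm moves only by the tool carry_out, never from a script. Its argument "series" is a list of rows, each a list of 3 entries, a list of its own where there are three numbers: the shift along the world's x, y, z in mm, then the turn, a rotation vector about the world's x, y, z in degrees, then the opening in per cent of the stroke, from 0 (shut) to 100 (fully open). In form: [[[x, y, z], [rx, ry, rz], fingers], ...]. A call has 1 to 20 rows; each row shifts and turns the pose as measured when the row begins; what a row does not reach is not made up. A row lasts 1/12 s, in which the tool goes at most 41.7 mm and 7.16 degrees, less where a joint would pass 70% of its speed; a pose out of reach is approached as far as the arm can. A call is refused whole if a number of a shift passes 41.7 or a number of a turn 7.16, either way. A call with a gripper value outside its range is refused whole. The fingers move at their own pace and stop on an object; "squeeze" is the grip in N (left out, the last holds). Time passes only in rows, so rows that do not move let the fingers close. It gives the time, the measured TCP pose, the force and the opening at its end, in the units of the state.
- get_state(): the state, without advancing time (a new reading comes with each control period).
- read_camera(name): name is "side" or "top"; returns a dict with "frame" (480x640x3 uint8, red, green, blue), "vfov" (degrees; the focal length in pixels is half the picture's height over the tangent of half this angle, whatever the lens; pixels are square), "cx", "cy" (the principal point, pixels), "k1" (the pictures are not rectified: a ray, as slopes to the right and down, at radius r is drawn at 1 + k1 r^2 times it, then the intrinsics apply), "eye" and "orientation" of the camera in the world. Camera axes: x right, y up, looking along -z (the intrinsics and any distortion apply to the point x, -y, -z); pixel columns grow to the right and rows downward; lengths in m; the calibration is good to about 2 mm. A picture is of the moment at which its call begins. There is no depth.
- finish_job(): hands the job in, once; it reports no verdict.
The state is a dict: "t": time; "q": joint angles; "dq": joint speeds; "effort": joint torques, N m; "ee_pos": TCP position; "ee_rot": TCP orientation; "contact_force": force on the tool from outside, world axes, zero at the start; "wrist_torque": the same for the moment, N m; "opening": opening from 0.0 (shut) to 1.0 (fully open).
Only numpy, scipy, OpenCV 4.12 (cv2) and the standard library are available. Lean on these libraries where they do the work, as an engineer would, in place of code of your own. Each camera call takes 0.05 s, during which the arm holds its last target.

## Task

Take the torque wrench from the cutting mat, fit its ring fully down over the hex head of the mould clamp's screw and, pulling on its grip, tighten clockwise until the wrench's hinge breaks over; stop as soon as it clearly gives, without folding it to its stop or overtightening. Then lift the wrench off, lay it gently back down flat on the mat, and leave everything else on the bench where it is.

Things in the scene. Friction and masses are not known exactly. Their poses are not given: they have to be found in the camera images.
- press: Mould clamp, bolted down: aluminium base 170 (x) x 240 (y) x 10 mm, a white two-part plaster mould and plywood plate on it, and over them a dark steel portal whose bar, 44 (x) x 230 (y) mm, has its flat top 90 mm above the table. Origin: centre of the underside; x and y along the base. The clamp screw stands upright in the bar's middle and nothing else stands on the bar.
- hexhead (a point): Foot of the clamp screw's steel hex head, on the screw's axis at the top of its round flange (radius 21, 4 mm thick), 94 mm above the table; a fitted ring's underside rests here. z up. Hex 30 mm across flats, corners on x and every 60 deg, flats 12 mm tall; above them a 6 mm bevelled top narrows to a hex 24 mm across corners and pushes a ring sideways onto centre. Turns with the screw.
- screw (a joint): Turn of the clamp screw, rad; grows clockwise seen from above, which tightens. Starts finger-tight anywhere from -0.4 to 0.2. Turns stiffly, about 0.4 to 0.9 N m at the start and 0.9 N m more per rad, and stays where it is left. Pulled by its black grip the wrench breaks over 0.3 to 1.3 rad past the start, at a reading under 1.1; beyond 1.25 the mould is overtightened.
- mat: Green cutting mat fixed to the table, 300 (x) x 220 (y) x 3 mm. Origin: centre of its underside, on the table; x along the long side.
- wrench: Break-over torque wrench, its ring head; loose, 0.38 kg in all, 275 mm long, lies flat. Origin: ring's axis at its underside; x runs from the ring along the straight handle, z up. Smooth ring 49 mm outside, 14 mm tall, open both ways, hex hole 31.2 mm across flats, corners on x and every 60 deg (4 deg of play each way on the head). Hinge pin 36 mm along x. Balances 128 mm from the ring's axis.
- breakover (a joint): Fold of the handle at the hinge pin, rad: 0 straight, 0.35 at its stop; past 0.3 counts as on the stop. Folds only clockwise seen from above. Stays straight until the pull on the handle has a moment of about 1.05 N m about the pin (8 to 11 N at the grip point), then gives, needing a third less by the stop (a tight grip can hide this drop). Springs back straight when eased.
- ring (a point): Centre of the ring at its underside, the same point and axes as wrench; 3 mm above the table while the wrench lies on the mat.
- grip (a point): Inner part of the black grip, 135 mm from the ring's axis along the straight handle, 12.5 mm above the wrench's underside. Axes as the handle's: x away from the ring, z up. The grip is a bar with flat sides 24 mm wide and 25 mm tall, from 116 to 244 mm from the ring's axis, its underside level with the ring's; it turns with the handle when that folds.
- brush: Bystander: flat brush lying on the table, 200 mm long, 42 wide. Origin: its middle, x along it.
- spanner: Bystander: plain open-and-ring spanner without a grip, lying on the table, 200 mm long. Origin: its middle, x along it.
- cup: Bystander: white mixing cup, 72 mm diameter, 75 tall, beyond the clamp. Origin: centre of its underside.
- nut: Bystander: loose steel hex nut, 24 mm across flats, 13 tall, on the mat. Origin: centre of its underside.
- dowel: Bystander: brass locating dowel, 24 mm diameter, 22 tall, on the mat. Origin: centre of its underside.
- keyblock: Bystander: white plaster block 60 x 45 x 25 mm, on the near side of the clamp. Origin: centre of its underside.

How it is judged:
On the way, in this order (a step that is already met when the one before it is completed fails the run):
1. the ring sits fully down over the screw's hex head (horizontal distance between ring and hexhead below 0.004 m and z of ring in the frame of hexhead below 0.004 m), for 0.2 s.
2. with the ring on the head, the hinge breaks over under the clockwise load (value of joint breakover above 0.06 rad and value of joint screw above 0.3 rad and horizontal distance between ring and hexhead below 0.006 m and z of ring in the frame of hexhead below 0.008 m), for 0.1 s.
At the end, for the whole second after the job is handed in: Screw tightened clockwise (above 0.3 rad) until the wrench broke over; wrench straight again, lying flat, right side up and still on the mat, ring centre and grip point both inside the mat's edges (ring underside within 6 mm of the mat, tilt under 0.12 rad), let go (value of joint screw above 0.3 rad and value of joint breakover below 0.05 rad and x of ring in the frame of mat between -0.15 and 0.15 m and y of ring in the frame of mat between -0.11 and 0.11 m and x of grip in the frame of mat between -0.15 and 0.15 m and y of grip in the frame of mat between -0.11 and 0.11 m and height (world z) of ring below 0.009 m and height (world z) of grip below 0.022 m and angle between wrench's own z axis and vertical below 0.12 rad and linear speed of wrench below 0.02 m/s); the robot touches nothing.
It fails at once if the hinge is folded to its stop (value of joint breakover above 0.3 rad).
It fails at once if the screw is overtightened (value of joint screw above 1.25 rad).
It fails at once if the wrench is let fall (linear speed of wrench above 0.6 m/s and contact force between the fingers and wrench below 0.3 N).
It fails at once if a bystander is pushed away or knocked over (distance of any of brush, spanner, cup, nut, dowel, keyblock from where it was at the start of the episode above 0.03 m or angle between any of cup, dowel's own z axis and vertical above 0.6 rad).
It also fails if it takes over 64 s, if anything falls off the work surface, if the arm or the gripper's body presses on something with over 40 N, if the wrist force passes 120 N, or if a joint passes its speed limit or range.

## Working session

There is one attempt and no reset: what is moved stays moved. The work goes in short steps, Python scripts to look and compute and a tool call to move; the robot and the scene stay as the last step left them, time stands still between calls to the robot, and variables do not carry over. Pictures are saved under pics/ and viewed, and the job is handed in when it is done.

Besides the shell and the picture viewer there is one more tool, called after "Request:" as name([rows], argument=value, ...), one row to a line, values as JSON. carry_out: Moves the arm, as the interface text tells. Its arguments: {"type":"object","properties":{"series":{"type":"array"},"squeeze":{"type":"number"}},"required":["series"]}

```bash
ls; mkdir -p pics
python3 - <<'E'
from station import *
import cv2
s=get_state();print({k:(v if not hasattr(v,'round') else v) for k,v in s.items()})
for n in ("side","top"):
    c=read_camera(n); cv2.imwrite(f"pics/{n}0.png",c["frame"][:,:,::-1]); print({k:v for k,v in c.items() if k!="frame"})
E
```

```text
pics
{'t': 0.0, 'q': array([ 1.29520609e+00,  1.16480028e-01,  1.44226002e+00, -6.96238117e-06,
        1.58401892e+00, -3.77867221e-02]), 'dq': array([-0.00012605,  0.00033701, -0.00015812,  0.0017586 , -0.00017813,
       -0.00106252]), 'effort': array([-2.39507513e-03, -7.21287417e+01, -6.22596931e+01,  7.78782531e-02,
        2.40688620e-02, -1.10633264e-04]), 'ee_pos': array([0.1589537 , 0.65580166, 0.21791246]), 'ee_rot': array([ 1.18621814e-01,  9.92939336e-01, -5.76557575e-04, -8.75624991e-05]), 'contact_force': array([ 0.93624012,  0.07618928, -0.33554844]), 'wrist_torque': array([-0.02778294,  0.0186182 , -0.02538062]), 'opening': 1.001310904302838}
{'vfov': 42.65952922314613, 'cx': 319.8008542596365, 'cy': 240.93359176594117, 'k1': 0.04742031455500192, 'eye': array([-0.06483065, -0.64308361,  1.07482797]), 'orientation': array([ 0.33049299, -0.13756129, -0.35919039,  0.86187791])}
{'vfov': 42.98832922389088, 'cx': 316.3649896694305, 'cy': 231.6093436934597, 'k1': -0.10527098758315713, 'eye': array([ 0.4606268 , -0.00728058,  1.34311931]), 'orientation': array([ 0.02920154, -0.01875781, -0.70241734,  0.71091862])}
```

View pics/side0.png

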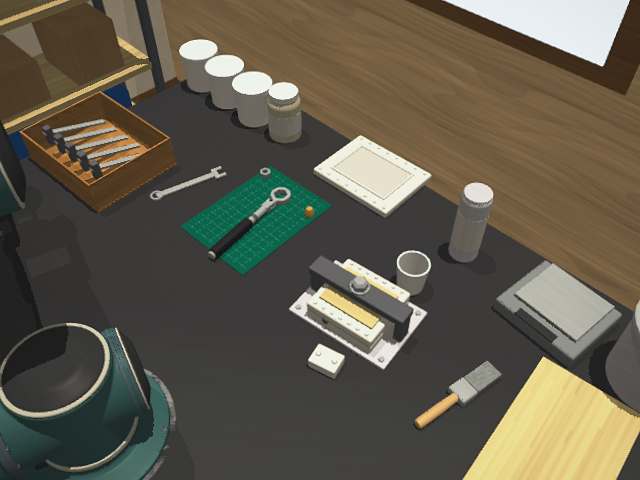

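View pics/top0.png

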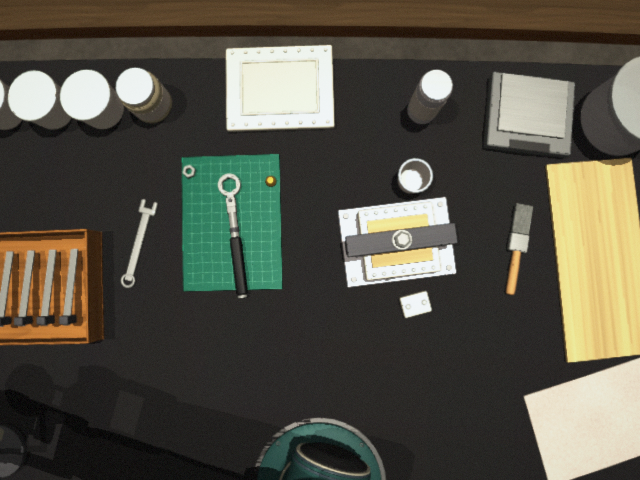

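The wrench lies on the mat with its ring at top-view pixel (229,184) and its black grip running to (241,297). The clamp's screw is at (402,239). In the side view the ring is at (281,195) and the screw at (360,284). Next I'll zoom in and segment.

```bash
cat > h.py <<'E'
import numpy as np, cv2
from scipy.spatial.transform import Rotation as R
def cam(c):
    f=240/np.tan(np.radians(c["vfov"])/2); return f,R.from_quat(c["orientation"]).as_matrix(),np.array(c["eye"])
def proj(c,P):
    f,M,e=cam(c); p=(np.atleast_2d(P)-e)@M; a=p[:,0]/-p[:,2]; b=-p[:,1]/-p[:,2]
    k=1+c["k1"]*(a*a+b*b); return np.stack([c["cx"]+f*a*k,c["cy"]+f*b*k],1)
def ray(c,px):
    f,M,e=cam(c); px=np.atleast_2d(px).astype(float); d=np.stack([(px[:,0]-c["cx"])/f,(px[:,1]-c["cy"])/f],1); u=d.copy()
    for _ in range(30): u=d/(1+c["k1"]*(u**2).sum(1,keepdims=True))
    v=np.stack([u[:,0],-u[:,1],-np.ones(len(u))],1)@M.T
    return e,v/np.linalg.norm(v,axis=1,keepdims=True)
def onplane(c,px,z):
    e,v=ray(c,px); return e+v*((z-e[2])/v[:,2])[:,None]
def tri(c1,p1,c2,p2):
    e1,v1=ray(c1,p1);e2,v2=ray(c2,p2); A=np.zeros((3,3));b=np.zeros(3)
    for e,v in((e1,v1[0]),(e2,v2[0])):
        Q=np.eye(3)-np.outer(v,v);A+=Q;b+=Q@e
    X=np.linalg.solve(A,b); return X,[np.linalg.norm(np.cross(X-e,v)) for e,v in((e1,v1[0]),(e2,v2[0]))]
def crop(c,x,y,w,h,s,fn):
    im=cv2.resize(c["frame"][y:y+h,x:x+w,::-1],None,fx=s,fy=s,interpolation=cv2.INTER_CUBIC); cv2.imwrite(fn,im)
E
python3 - <<'E'
from station import *; from h import *; import pickle
s=read_camera("side");t=read_camera("top"); pickle.dump((s,t),open("c0.pkl","wb"))
crop(t,175,145,115,165,3.6,"pics/t_mat.png"); crop(s,175,155,165,125,4.8,"pics/s_mat.png")
crop(t,330,150,135,175,3.4,"pics/t_cl.png"); crop(s,280,235,160,150,4,"pics/s_cl.png")
E
```

```text
(no output)
```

View pics/t_mat.png

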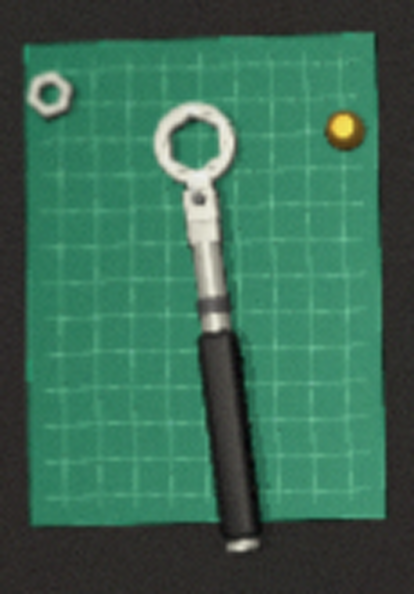

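View pics/s_mat.png

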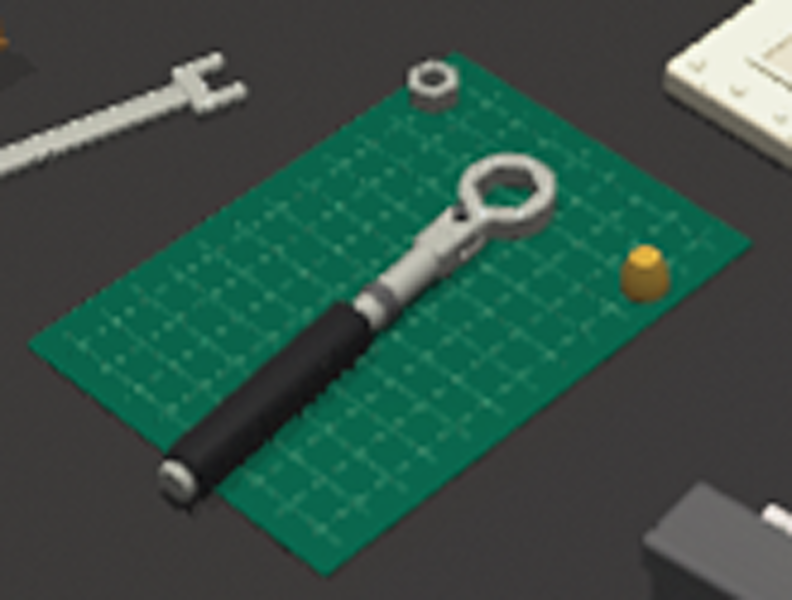

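View pics/t_cl.png

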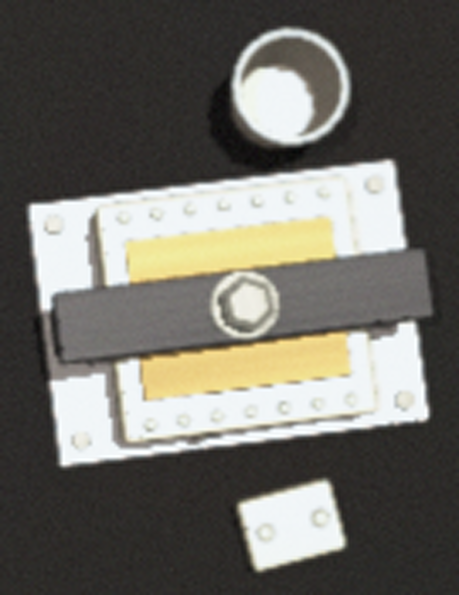

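View pics/s_cl.png

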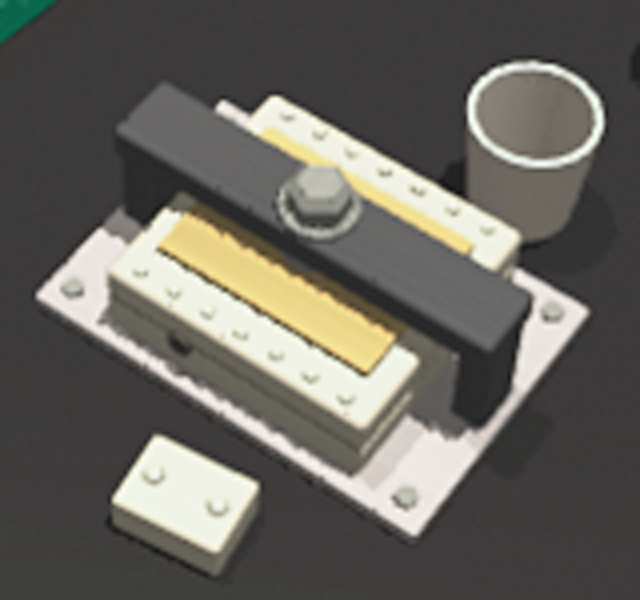

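Run:
```python
from h import *; import pickle
s,t=pickle.load(open("c0.pkl","rb"))
for n,c,x,y,w,h in (("t",t,210,165,45,60),("s",s,255,180,45,45)):
    crop(c,x,y,w,h,10 if n=="t" else 13,f"pics/{n}_ring.png")
crop(t,385,222,36,36,16,"pics/t_hex.png"); crop(s,340,265,40,40,15,"pics/s_hex.png")
for n,c in(("t",t),("s",s)):
    hsv=cv2.cvtColor(c["frame"],cv2.COLOR_RGB2HSV)
    g=cv2.inRange(hsv,(70,80,40),(95,255,255)); g=cv2.morphologyEx(g,cv2.MORPH_CLOSE,np.ones((25,25)))
    cs,_=cv2.findContours(g,0,2); k=max(cs,key=cv2.contourArea); q=cv2.approxPolyDP(cv2.convexHull(k),6,True)[:,0]
    P=onplane(c,q,0.003); print(n,q.tolist(),P.round(4)[:,:2].tolist(), "centre",P.mean(0).round(4))
```

```text
t [[279, 154], [282, 288], [184, 291], [181, 157]] [[0.7241, 0.0986], [0.4266, 0.087], [0.4167, 0.304], [0.716, 0.3192]] centre [0.5708 0.2022 0.003 ]
s [[110, 328], [167, 404], [168, 432], [151, 479], [0, 479], [0, 401]] [[0.1416, 0.1733], [0.1231, -0.0509], [0.0919, -0.0976], [0.0217, -0.1466], [-0.1569, 0.0385], [-0.0902, 0.1774]] centre [0.0219 0.0157 0.003 ]
```

View pics/t_ring.png

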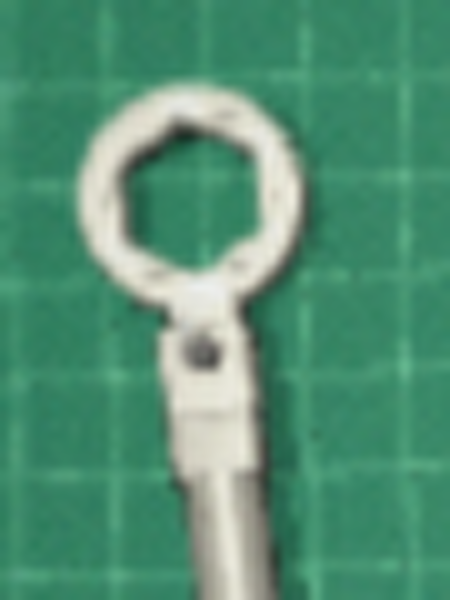

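View pics/s_ring.png

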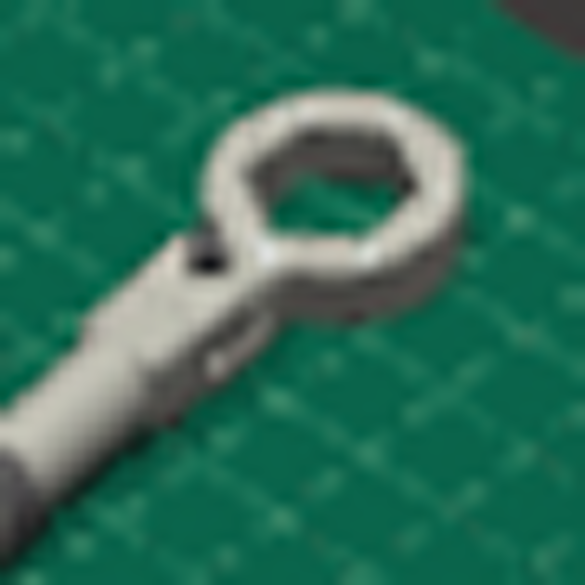

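View pics/t_hex.png

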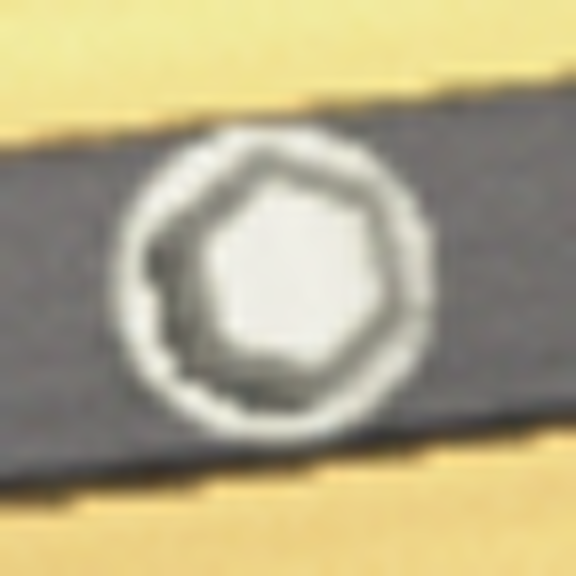

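View pics/s_hex.png

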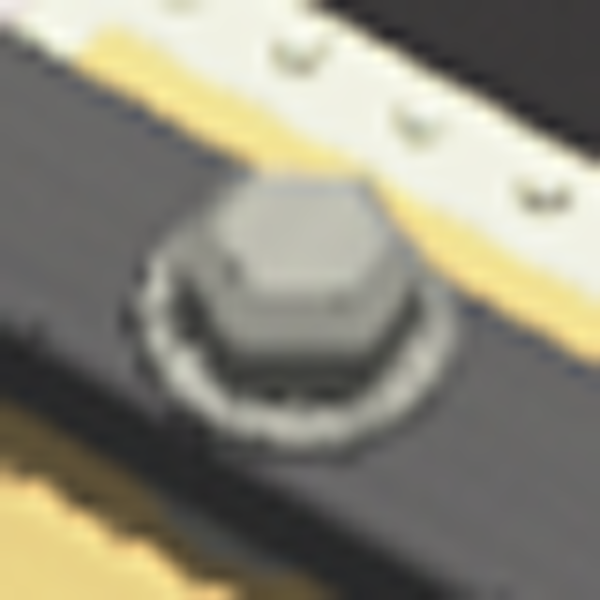

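```bash
python3 - <<'E'
from h import *; import pickle
s,t=pickle.load(open("c0.pkl","rb"))
def comp(m,seed):
    n,l=cv2.connectedComponents(m); return (l==l[seed[1],seed[0]]).astype(np.uint8) if m[seed[1],seed[0]] else None
def up(c,x,y,w,h,k=8): return cv2.resize(c["frame"][y:y+h,x:x+w],None,fx=k,fy=k,interpolation=cv2.INTER_CUBIC)
def topx(pt,x,y,k=8): return (np.array(pt,float)+.5)/k-.5+np.array([x,y])
# hex top, top view
def region(c,x,y,w,h,f,seed,name):
    im=up(c,x,y,w,h); m=f(im).astype(np.uint8); sd=((np.array(seed)-[x,y])*8).astype(int)
    r=comp(m,sd); 
    cs,_=cv2.findContours(r,0,1); k=max(cs,key=cv2.contourArea); M=cv2.moments(k)
    cen=topx([M["m10"]/M["m00"],M["m01"]/M["m00"]],x,y); 
    v=im.copy(); cv2.drawContours(v,[k],-1,(255,0,0),1); cv2.imwrite(f"pics/{name}.png",v[:,:,::-1]); 
    return cen,topx(k[:,0],x,y),M["m00"]/64
gray=lambda im:im.mean(2)
ct,kt,a=region(t,385,222,36,36,lambda i:gray(i)>205,(402,239),"m1"); print("hex top-view",ct,a)
P=onplane(t,kt,0.112); c0=P.mean(0)
hull=cv2.convexHull((P[:,:2]*1e5).astype(np.float32)); M=cv2.moments(hull); cc=np.array([M["m10"],M["m01"]])/M["m00"]/1e5
d=P[:,:2]-cc; an=np.arctan2(d[:,1],d[:,0]); r=np.hypot(*d.T); print("center",cc,"r",r.min(),r.max())
o=np.argsort(an); A=np.linspace(-np.pi,np.pi,720,endpoint=False); rr=np.interp(A,an[o],r[o],period=2*np.pi); F=(rr*np.exp(-6j*A)).sum(); print("corner angle deg mod60",np.degrees(-np.angle(F)/6*-1)%60, abs(F)/720)
pickle.dump(dict(hex_t=ct),open("m.pkl","wb"))
# ring hole top view
ch,kh,a=region(t,210,165,45,60,lambda i:(i[:,:,0].astype(int)<i[:,:,1]-25)|(gray(i)<110),(229,185),"m2"); print("hole top",ch,a,onplane(t,ch,0.017))
white=lambda th:(lambda i:(gray(i)>th)&(abs(i[:,:,0].astype(int)-i[:,:,1])<40))
cw,kw,a=region(t,210,165,45,60,white(150),(221,185),"m3")
k=kw[kw[:,1]<192]; (ex,ey),ax,_=cv2.fitEllipse(k.astype(np.float32)); print("ring ell top",ex,ey,ax, onplane(t,(ex,ey),0.017))
cw,kw,a=region(s,255,180,45,45,white(145),(272,194),"m4")
k=kw[(kw[:,0]>274)]; (ex2,ey2),ax,_=cv2.fitEllipse(k.astype(np.float32)); print("ring ell side",ex2,ey2,ax)
print("ring tri",tri(t,(ex,ey),s,(ex2,ey2)))
E
cd pics; python3 -c "
import cv2,numpy as np
I=[cv2.resize(cv2.imread(f'm{i}.png'),(380,290)) for i in (1,2,3,4)]
cv2.imwrite('mm.png',np.vstack([np.hstack(I[:2]),np.hstack(I[2:])]))"
```

```text
hex top-view [402.73515668 238.64841901] 80.3203125
center [ 0.53193091 -0.16353869] r 0.009289673471507828 0.011345217429367884
corner angle deg mod60 45.310643936534284 0.00029034880311744
hole top [228.71349928 184.42777476] 154.5390625 [[0.65258336 0.20733836 0.017     ]]
ring ell top 228.4399871826172 184.1229705810547 (21.969791412353516, 22.27569580078125) [[0.65325604 0.20796183 0.017     ]]
ring ell side 279.3126220703125 193.75221252441406 (13.513289451599121, 21.38515281677246)
ring tri (array([0.65244798, 0.20875511, 0.01654616]), [np.float64(0.0011320722828828643), np.float64(0.0011320722828828446)])
```

View pics/mm.png

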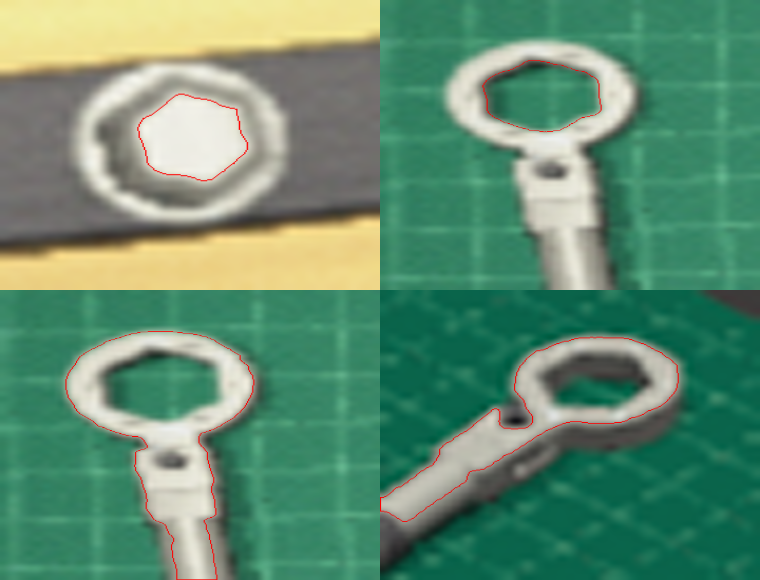

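Run:
```python
from h import *; import pickle
s,t=pickle.load(open("c0.pkl","rb"))
print("hex top tri",tri(t,(402.73,238.65),s,(360.2,280.5)))
print("hex top plane .112", onplane(t,(402.73,238.65),.112),onplane(s,(360.2,280.5),.112))
# grip: black pixels on the mat (bounded region), per view
out={}
for n,c,(x0,y0,x1,y1) in(("t",t,(222,230,252,289)),("s",s,(215,212,255,252))):
    g=cv2.GaussianBlur(c["frame"],(3,3),0).mean(2); hsv=cv2.cvtColor(c["frame"],cv2.COLOR_RGB2HSV)
    m=np.zeros(g.shape,np.uint8); m[y0:y1,x0:x1]=((hsv[y0:y1,x0:x1,1]<90)&(g[y0:y1,x0:x1]<75))
    n_,l,st,ce=cv2.connectedComponentsWithStats(m); i=1+np.argmax(st[1:,4]); yy,xx=np.where(l==i)
    vx,vy,px,py=cv2.fitLine(np.stack([xx,yy],1).astype(np.float32),cv2.DIST_HUBER,0,.01,.01).ravel()
    print(n,st[i],(px,py),(vx,vy)); out[n]=(px,py,vx,vy)
    if n=="t":
        for z in(.0155,.028):
            A=onplane(c,(px,py),z)[0];B=onplane(c,(px+20*vx,py+20*vy),z)[0]; d=B-A; a=np.degrees(np.arctan2(d[1],d[0])); print(z,A,a%180)
            r=np.array([.6525,.2082]); u=A[:2]-r; print(" from ring angle",np.degrees(np.arctan2(u[1],u[0]))%360, np.hypot(*u))
    cv2.imwrite(f"pics/g_{n}.png",cv2.resize((l==i).astype(np.uint8)[y0-5:y1+5,x0-5:x1+5]*255,None,fx=6,fy=6))
# pin hole in top view & end cap
print("pin",onplane(t,(229.8,199.6),.017)); 
# handle end (silver cap) both views: top (241,296), side (212,256)
print("cap tri",tri(t,(241.3,296.2),s,(212.2,255)))
# grip inner end of black: top crop (213,330)/3.6 ; side crop (355,312)/4.8
print("grip inner end tri",tri(t,(213/3.6+175,331/3.6+145),s,(352/4.8+175,310/4.8+155)))
```

```text
hex top tri (array([ 0.5321772 , -0.16392158,  0.1097527 ]), [np.float64(0.00018979381494161135), np.float64(0.00018979381494173798)])
hex top plane .112 [[ 0.53190575 -0.16350741  0.112     ]] [[ 0.53094148 -0.16515107  0.112     ]]
t [231 236  16  53 523] (np.float32(237.94778), np.float32(262.85266)) (np.float32(0.121089555), np.float32(0.99264157))
0.0155 [0.48033564 0.1833563  0.0155    ] 8.103504685602019
 from ring angle 188.21122830035796 0.1739476208832329
0.028 [0.48015008 0.18156138 0.028     ] 8.10350468560199
 from ring angle 188.7861816280971 0.17439641943585946
s [215 218  40  34 514] (np.float32(233.23645), np.float32(235.47514)) (np.float32(0.76189727), np.float32(-0.64769787))
pin [[0.61895744 0.20411553 0.017     ]]
cap tri (array([0.40899224, 0.17402708, 0.01264674]), [np.float64(0.0015939167960329532), np.float64(0.0015939167960328873)])
grip inner end tri (array([0.53629214, 0.19213106, 0.02171249]), [np.float64(0.00035188960186471587), np.float64(0.0003518896018646872)])
```

Request:
carry_out([
  [[18,-23.4,-4],[0,0,1.1],100],
  [[18,-23.4,-4],[0,0,1.1],100],
  [[18,-23.4,-4],[0,0,1.1],100],
  [[18,-23.4,-4],[0,0,1.1],100],
  [[18,-23.4,-4],[0,0,1.1],100],
  [[18,-23.4,-4],[0,0,1.1],100],
  [[18,-23.4,-4],[0,0,1.1],100],
  [[18,-23.4,-4],[0,0,1.1],100],
  [[18,-23.4,-4],[0,0,1.1],100],
  [[18,-23.4,-4],[0,0,1.1],100],
  [[18,-23.4,-4],[0,0,1.1],100],
  [[18,-23.4,-4],[0,0,1.1],100],
  [[18,-23.4,-4],[0,0,1.1],100],
  [[18,-23.4,-4],[0,0,1.1],100],
  [[18,-23.4,-4],[0,0,1.1],100],
  [[18,-23.4,-4],[0,0,1.1],100],
  [[18,-23.4,-4],[0,0,1.1],100],
  [[18,-23.4,-4],[0,0,1.1],100],
  [[18,-23.4,-4],[0,0,1.1],100],
  [[18,-23.4,-4],[0,0,1.1],100],
], squeeze=30)

```text
t: 1.87
ee_pos: [0.527, 0.166, 0.1326]
ee_rot: [-0.086, 0.996, -0.001, 0.0]
contact_force: [-0.1, 0.4, 0.5]
opening: 0.997
```

Request:
carry_out([
  [[-4,11,-20],[0,0,-0.9],100],
  [[-4,11,-25],[0,0,-0.9],100],
  [[0,0,-25],[0,0,0],100],
  [[0,0,-12],[0,0,0],100],
  [[0,0,0],[0,0,0],100],
])

```text
t: 2.28
ee_pos: [0.5223, 0.1822, 0.0474]
ee_rot: [-0.066, 0.998, -0.001, 0.001]
contact_force: [-0.7, 1.0, -0.4]
opening: 0.998
```

Run:
```python
from station import *; from h import *
s=read_camera("side");t=read_camera("top")
st=get_state(); print(st["ee_pos"],R.from_quat(st["ee_rot"]).as_matrix().round(4).tolist())
crop(s,175,130,200,150,4,"pics/s1.png"); crop(t,160,145,150,165,3.6,"pics/t1.png")
```

```text
[0.52323716 0.18251123 0.04996497] [[-0.9912, -0.1325, 0.0044], [-0.1325, 0.9912, -0.0016], [-0.0041, -0.0021, -1.0]]
```

View pics/s1.png

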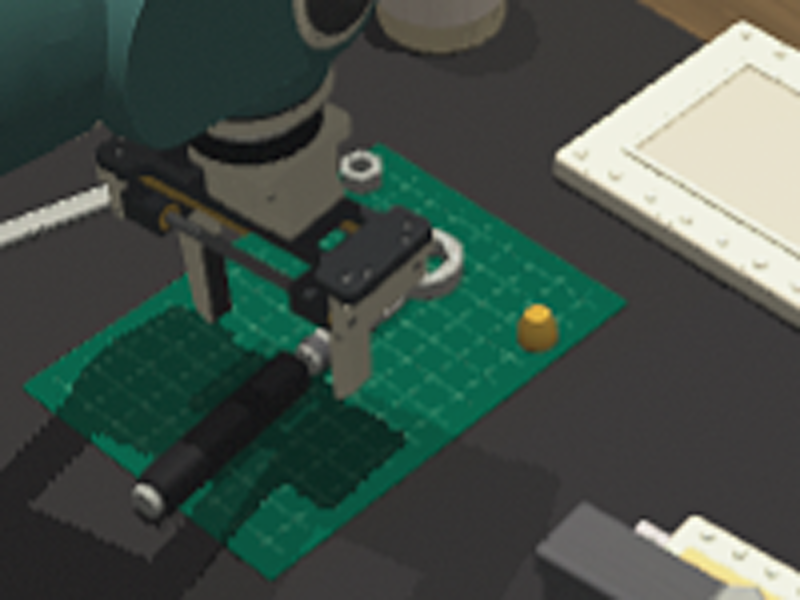

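View pics/t1.png

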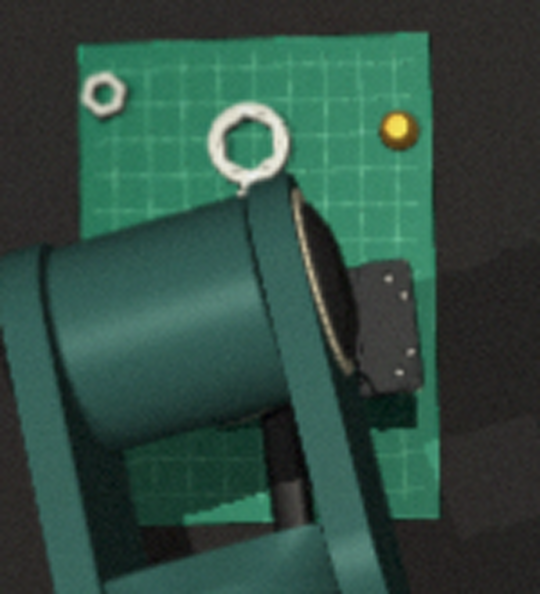

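Request:
carry_out([
  [[-2,3,-15],[0,0,0],100],
  [[-2,3,-13],[0,0,0],100],
  [[0,0,-8],[0,0,0.5],100],
  [[0,0,-3],[0,0,0],100],
  [[0,0,0],[0,0,0],100],
])

```text
t: 2.8
ee_pos: [0.5221, 0.1899, 0.0156]
ee_rot: [-0.072, 0.997, -0.0, 0.006]
contact_force: [-0.3, 0.8, 0.8]
opening: 0.999
```

Request:
carry_out([
  [[-1,-1,-5],[0,0,0],100],
  [[0,0,-3],[0,0,0],100],
  [[0,0,0],[0,0,0],100],
])

```text
t: 3.05
ee_pos: [0.5218, 0.1889, 0.0085]
ee_rot: [-0.072, 0.997, 0.0, 0.007]
contact_force: [0.1, 0.2, -0.9]
opening: 1.002
```

```bash
cat > st.py <<'E'
from station import *; from h import *
def show():
    st=get_state(); M=R.from_quat(st["ee_rot"]).as_matrix()
    print("t",round(st["t"],2),"pos",(st["ee_pos"]*1000).round(1),"hdg",round(np.degrees(np.arctan2(M[1,0],M[0,0]))%360,2),"z",M[:,2].round(4),"F",st["contact_force"].round(2),"T",st["wrist_torque"].round(3),"op",round(st["opening"],3)); return st
E
python3 -c "from st import *;show()"
```

```text
t 3.05 pos [521.8 188.9   8.5] hdg 188.24 z [ 0.014   0.0014 -0.9999] F [ 0.15  0.22 -0.94] T [0.054 0.031 0.018] op 1.002
```

Request:
carry_out([
  [[-1,0,-1],[0,0.8,0],100],
  [[0,0,0],[0,0,0],20],
  [[0,0,0],[0,0,0],10],
  [[0,0,0],[0,0,0],5],
  [[0,0,0],[0,0,0],0],
  [[0,0,0],[0,0,0],0],
  [[0,0,0],[0,0,0],0],
  [[0,0,0],[0,0,0],0],
  [[0,0,0],[0,0,0],0],
  [[0,0,0],[0,0,0],0],
], squeeze=35)

```text
t: 3.88
ee_pos: [0.5213, 0.1888, 0.0084]
ee_rot: [-0.072, 0.997, 0.001, -0.0]
contact_force: [-0.6, 0.0, -0.2]
opening: 0.404
```

```bash
python3 -c "from st import *;show()"
```

```text
t 3.88 pos [521.3 188.8   8.4] hdg 188.22 z [-3.0e-04  1.7e-03 -1.0e+00] F [-0.57  0.02 -0.23] T [-0.016 -0.034 -0.041] op 0.404
```

Still closing (0.404); keep closing.

Request:
carry_out([
  [[0,0,0],[0,0,0],0],
  [[0,0,0],[0,0,0],0],
  [[0,0,0],[0,0,0],0],
  [[0,0,0],[0,0,0],0],
  [[0,0,0],[0,0,0],0],
])

```text
t: 4.3
ee_pos: [0.5213, 0.1888, 0.0084]
ee_rot: [-0.072, 0.997, 0.001, -0.0]
contact_force: [-0.5, -0.4, 0.3]
opening: 0.256
```

```bash
python3 -c "from st import *;show()"
```

```text
t 4.3 pos [521.3 188.8   8.4] hdg 188.23 z [-3.0e-04  1.6e-03 -1.0e+00] F [-0.49 -0.36  0.33] T [ 0.033  0.05  -0.002] op 0.256
```

Request:
carry_out([
  [[0,0,6],[0,0,0],0],
  [[0,0,10],[0,0,0],0],
  [[0,0,15],[0,0,0],0],
  [[0,0,20],[0,0,0],0],
  [[0,0,20],[0,0,0],0],
  [[0,0,20],[0,0,0],0],
  [[0,0,20],[0,0,0],0],
  [[0,0,15],[0,0,0],0],
  [[0,0,8],[0,0,0],0],
  [[0,0,3],[0,0,0],0],
  [[0,0,0],[0,0,0],0],
])

```text
t: 5.22
ee_pos: [0.5179, 0.1878, 0.1557]
ee_rot: [-0.072, 0.997, 0.0, -0.002]
contact_force: [-0.9, 0.4, -4.0]
opening: 0.254
```

Run:
```python
from st import *
show()
s=read_camera("side"); crop(s,175,100,200,150,4,"pics/s2.png"); show()
```

```text
t 5.22 pos [517.9 187.8 155.7] hdg 188.22 z [-4.e-03  5.e-04 -1.e+00] F [-0.91  0.38 -4.05] T [ 0.098 -0.022  0.   ] op 0.254
t 5.27 pos [517.8 187.8 155.1] hdg 188.22 z [-4.4e-03  4.0e-04 -1.0e+00] F [-0.26  0.5  -3.26] T [0.051 0.032 0.043] op 0.253
```

View pics/s2.png

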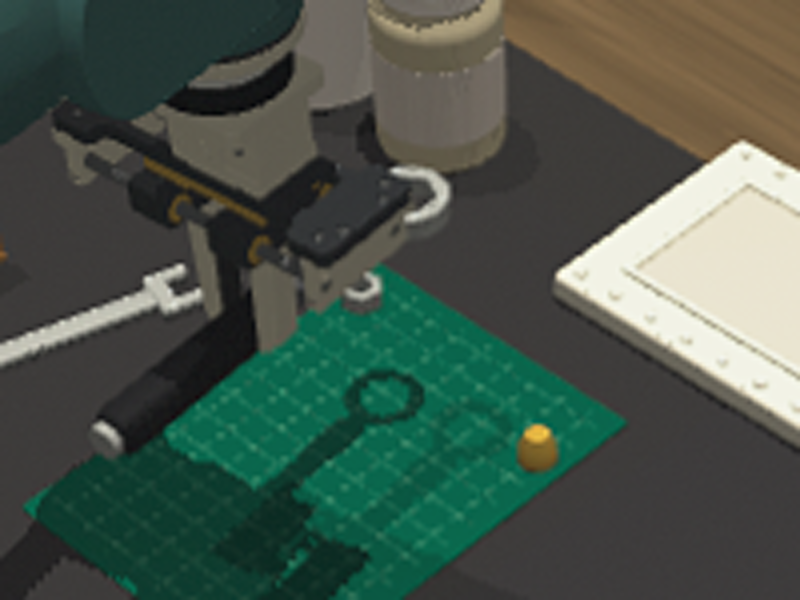

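Request:
carry_out([
  [[-3,-10,0],[0,0,0.3],0],
  [[-6,-20,0],[0,0,0.35],0],
  [[-6,-20,0],[0,0,0.35],0],
  [[-6,-20,0],[0,0,0.35],0],
  [[-6,-20,0],[0,0,0.35],0],
  [[-6,-20,0],[0,0,0.35],0],
  [[-6,-20,0],[0,0,0.35],0],
  [[-6,-20,0],[0,0,0.35],0],
  [[-6,-20,0],[0,0,0.35],0],
  [[-6,-20,0],[0,0,0.35],0],
  [[-6,-20,0],[0,0,0.35],0],
  [[-6,-20,0],[0,0,0.35],0],
  [[-6,-20,0],[0,0,0.35],0],
  [[-6,-20,0],[0,0,0.35],0],
  [[-6,-20,0],[0,0,0.35],0],
  [[-6,-20,0],[0,0,0.35],0],
  [[-6,-20,0],[0,0,0.35],0],
  [[-6,-20,0],[0,0,0.35],0],
  [[-6,-20,0],[0,0,0.35],0],
  [[-3,-10,0],[0,0,0.3],0],
])

```text
t: 6.93
ee_pos: [0.3808, -0.2133, 0.1308]
ee_rot: [-0.139, 0.99, 0.002, -0.018]
contact_force: [-0.4, 0.5, -3.0]
opening: 0.256
```

Request:
carry_out([
  [[0,0,0],[0,0,0],0],
  [[0,0,0],[0,0,0],0],
])

```text
t: 7.1
ee_pos: [0.3785, -0.215, 0.1286]
ee_rot: [-0.137, 0.99, 0.003, -0.02]
contact_force: [0.7, 0.6, -3.7]
opening: 0.258
```

Run:
```python
from st import *; import pickle
s=read_camera("side"); t=read_camera("top"); pickle.dump((s,t),open("c3.pkl","wb"))
crop(s,280,220,160,120,5,"pics/s3.png"); crop(t,330,150,150,150,4,"pics/t3.png");show()
```

```text
t 7.2 pos [ 378.9 -214.4  128.8] hdg 195.87 z [-3.920e-02  6.000e-04 -9.992e-01] F [ 0.18 -0.25 -3.54] T [-0.009 -0.058  0.043] op 0.257
```

View pics/s3.png

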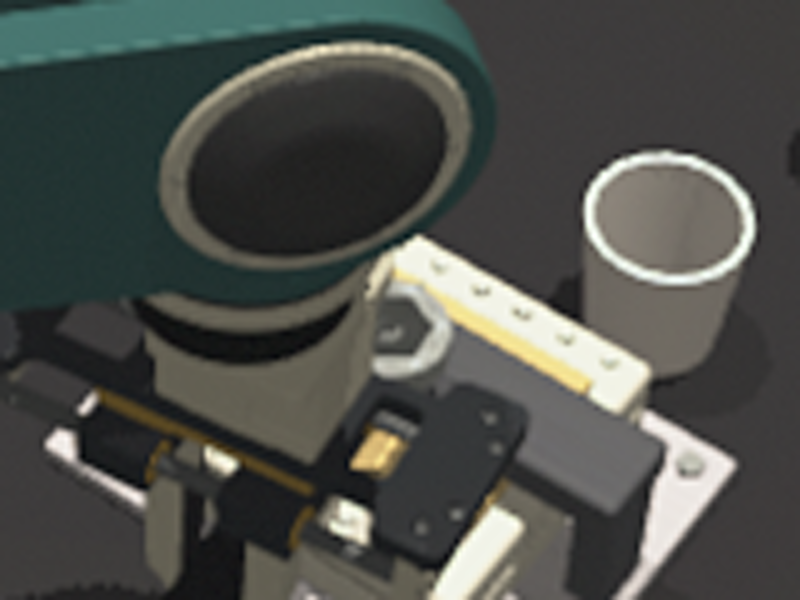

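View pics/t3.png

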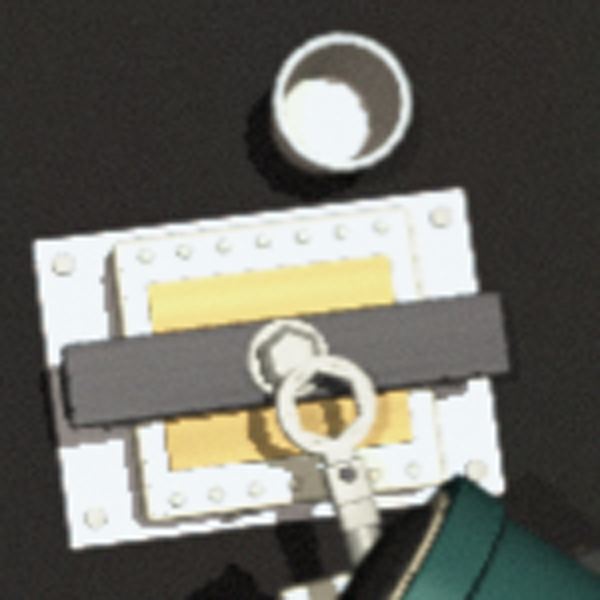

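Request:
carry_out([
  [[6,4,6],[0,-1.1,-0.4],0],
  [[10,7,4],[0,-1.1,-0.4],0],
  [[7,4,2],[0,0,-0.3],0],
  [[2,1,0],[0,0,0],0],
  [[0,0,0],[0,0,0],0],
])

```text
t: 7.62
ee_pos: [0.4067, -0.1942, 0.1422]
ee_rot: [-0.129, 0.992, 0.001, 0.002]
contact_force: [-0.7, -0.4, -4.9]
opening: 0.255
```

Run:
```python
from st import *; import pickle
show();t=read_camera("top"); s=read_camera("side"); pickle.dump((s,t),open("c4.pkl","wb"))
crop(t,365,200,75,75,8,"pics/t4.png");show(); crop(s,330,235,60,60,10,"pics/s4.png")
```

```text
t 7.62 pos [ 406.7 -194.2  142.2] hdg 194.85 z [ 0.0034  0.0018 -1.    ] F [-0.75 -0.36 -4.94] T [ 0.071 -0.014 -0.009] op 0.255
t 7.72 pos [ 406.2 -194.6  142. ] hdg 194.83 z [ 0.0029  0.0018 -1.    ] F [-0.18  0.09 -3.82] T [-0.019  0.075  0.046] op 0.258
```

View pics/t4.png

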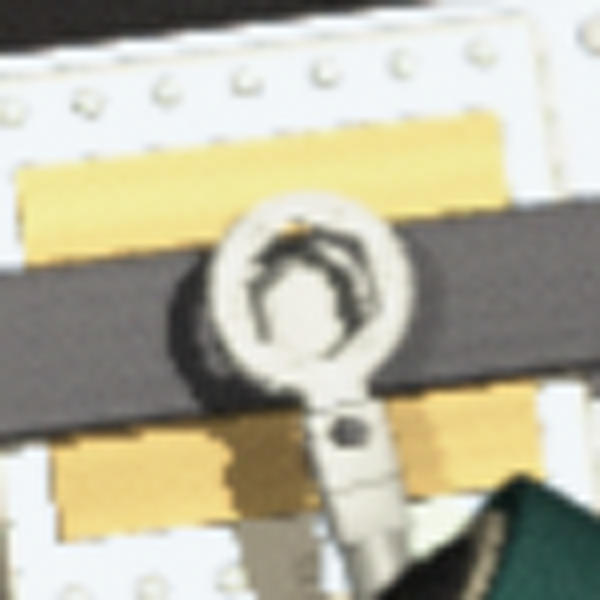

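View pics/s4.png

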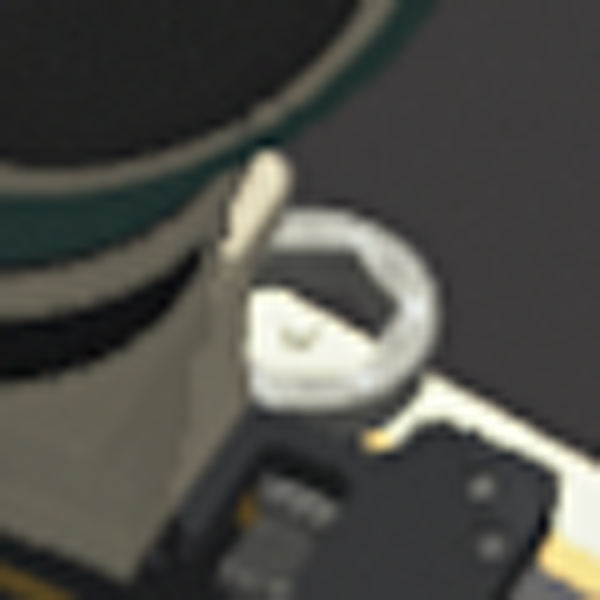

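```bash
cat > ringm.py <<'E'
from h import *
def ringpx(t,x=365,y=200,w=75,h=75,k=8,th=175,seed=None,name=None):
    im=cv2.resize(t["frame"][y:y+h,x:x+w],None,fx=k,fy=k,interpolation=cv2.INTER_CUBIC)
    g=cv2.GaussianBlur(im.mean(2).astype(np.float32),(5,5),0).astype(np.uint8)
    c=cv2.HoughCircles(g,cv2.HOUGH_GRADIENT,1,60,param1=120,param2=15,minRadius=88,maxRadius=112)
    return (c[0][:4],(c[0][:4,:2]+.5)/k-.5+[x,y]) if c is not None else None
E
python3 - <<'E'
from ringm import *; import pickle
s,t=pickle.load(open("c4.pkl","rb"))
c,p=ringpx(t);print(c,p); print(onplane(t,p,.1506)); print("manual",onplane(t,((310.5+.5)/8-.5+365,(295+.5)/8-.5+200),.1506))
E
```

```text
[[302.5 289.5  92.3]] [[402.375 235.75 ]]
[[ 0.53535787 -0.15789347  0.1506    ]]
manual [[ 0.5340299  -0.15986273  0.1506    ]]
```

Request:
carry_out([
  [[-1,-2,-5],[0,0,0],0],
  [[-1,-2,-7],[0,0,0],0],
  [[0,0,-7],[0,0,0],0],
  [[0,0,-3],[0,0,0],0],
  [[0,0,0],[0,0,0],0],
])

```text
t: 8.13
ee_pos: [0.403, -0.1993, 0.1165]
ee_rot: [-0.129, 0.992, 0.001, 0.001]
contact_force: [-0.0, 0.8, -4.5]
opening: 0.254
```

Run:
```python
from st import *; import pickle
show();t=read_camera("top"); pickle.dump(t,open("c5.pkl","wb"))
crop(t,365,200,75,75,8,"pics/t5.png");show()
```

```text
t 8.13 pos [ 403.  -199.3  116.5] hdg 194.81 z [ 0.001   0.0023 -1.    ] F [-0.05  0.8  -4.55] T [0.019 0.064 0.021] op 0.254
t 8.18 pos [ 403.  -199.3  116.7] hdg 194.81 z [ 9.0e-04  2.3e-03 -1.0e+00] F [-0.21 -0.64 -4.15] T [0.04  0.037 0.012] op 0.257
```

View pics/t5.png

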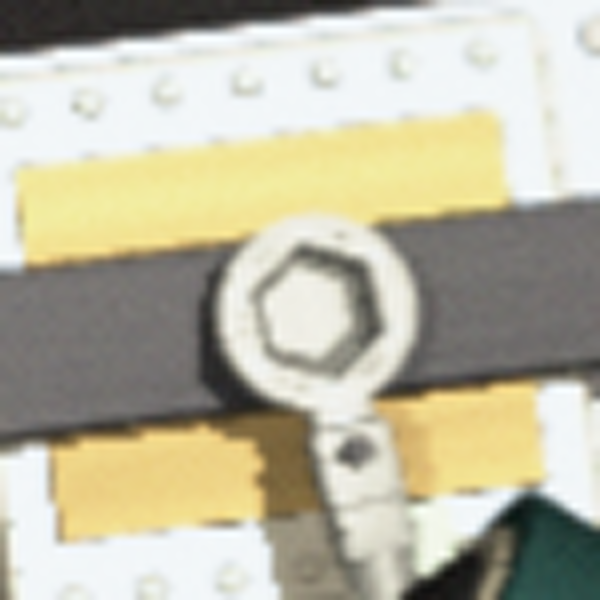

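Run:
```python
from h import *; import pickle
t=pickle.load(open("c5.pkl","rb"))
print("ring",onplane(t,((318.5)/8-.5+365,(312.5)/8-.5+200),.1252),"hole",onplane(t,((316.5)/8-.5+365,(313)/8-.5+200),.1252))
print("hex",onplane(t,(402.73,238.65),.112),"here",onplane(t,(308/8-.5+365,314/8-.5+200),.112))
```

```text
ring [[ 0.53135301 -0.16500712  0.1252    ]] hole [[ 0.53122199 -0.16450584  0.1252    ]]
hex [[ 0.53190575 -0.16350741  0.112     ]] here [[ 0.5317093  -0.16405566  0.112     ]]
```

Request:
carry_out([
  [[0.4,0.8,-3],[0,0,0],0],
  [[0,0,-4],[0,0,0],0],
  [[0,0,-3],[0,0,0],0],
  [[0,0,-2],[0,0,0],0],
], squeeze=15)

```text
t: 8.52
ee_pos: [0.4035, -0.1986, 0.1042]
ee_rot: [-0.129, 0.992, 0.001, 0.001]
contact_force: [-0.6, 0.0, -3.6]
opening: 0.253
```

```bash
python3 -c "from st import *;show()"
```

```text
t 8.52 pos [ 403.5 -198.6  104.2] hdg 194.8 z [ 0.0015  0.0021 -1.    ] F [-0.62  0.03 -3.61] T [0.075 0.124 0.08 ] op 0.253
```

Request:
carry_out([
  [[0,0,-2],[0,0,0],0],
  [[0,0,-2],[0,0,0],0],
  [[0,0,-1],[0,0,0],0],
  [[0,0,0],[0,0,0],0],
])

```text
t: 8.85
ee_pos: [0.4035, -0.1985, 0.0983]
ee_rot: [-0.129, 0.992, 0.001, 0.001]
contact_force: [-0.6, -0.1, -2.6]
opening: 0.256
```

Run:
```python
from st import *; import pickle
show();t=read_camera("top"); pickle.dump(t,open("c6.pkl","wb"))
crop(t,365,200,75,75,8,"pics/t6.png");s=read_camera("side");crop(s,320,235,60,60,10,"pics/s6.png");show()
```

```text
t 8.85 pos [ 403.5 -198.5   98.3] hdg 194.8 z [ 0.0012  0.0021 -1.    ] F [-0.55 -0.13 -2.64] T [ 0.07  -0.004  0.006] op 0.256
t 8.95 pos [ 403.5 -198.6   98.6] hdg 194.8 z [ 0.0014  0.002  -1.    ] F [-1.45  0.79 -3.03] T [0.08  0.13  0.025] op 0.257
```

View pics/t6.png

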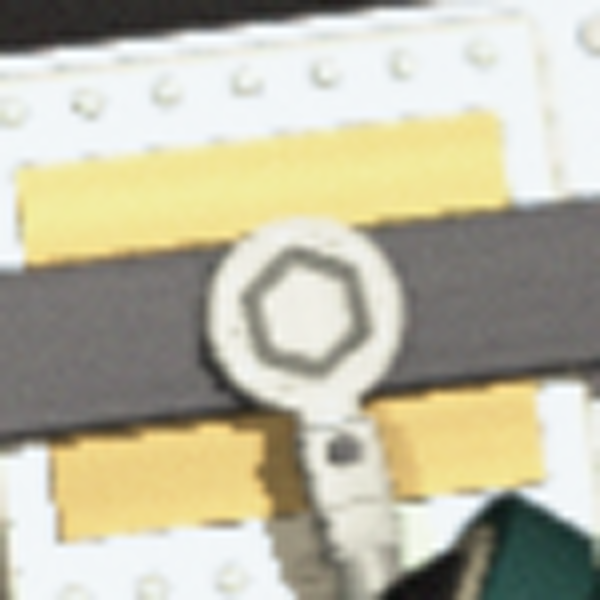

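View pics/s6.png

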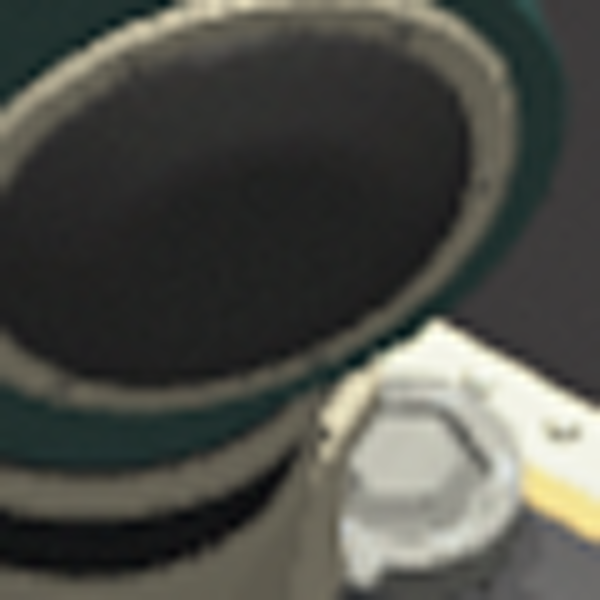

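```bash
cat > arc.py <<'E'
import sys; from st import *
def plan(n,step,yaw=None,C=(531.7,-164.2),r=132.5):
    st=show(); p=st["ee_pos"]*1000; d=p[:2]-C; a=np.degrees(np.arctan2(d[1],d[0]))%360
    print("radius",np.hypot(*d).round(2),"alpha",a.round(2))
    f=st["contact_force"]; T=np.radians(a); tan=np.array([np.sin(T),-np.cos(T)]); print("Ftan",(f[:2]@tan).round(2),"Frad",(f[:2]@[np.cos(T),np.sin(T)]).round(2))
    prev=p[:2]
    for i in range(n):
        th=np.radians(a-step*(i+1)); q=np.array(C)+r*np.array([np.cos(th),np.sin(th)]); print((q-prev).round(1).tolist(),end=" "); prev=q
    print()
E
python3 -c "from arc import *;plan(10,2)"
```

```text
t 8.95 pos [ 403.5 -198.6   98.6] hdg 194.8 z [ 0.0014  0.002  -1.    ] F [-1.45  0.79 -3.03] T [0.08  0.13  0.025] op 0.257
radius 132.72 alpha 195.01
Ftan 1.14 Frad 1.19
[-0.9, 4.5] [-1.0, 4.5] [-0.8, 4.6] [-0.6, 4.6] [-0.5, 4.6] [-0.3, 4.6] [-0.2, 4.6] [-0.0, 4.6] [0.2, 4.6] [0.3, 4.6]
```

Request:
carry_out([
  [[0,0,-0.8],[0,0,0],0],
  [[0,0,0],[0,0,0],0],
  [[-0.5,2.5,0],[0,0,-1],0],
  [[-0.9,4.5,0],[0,0,-2],0],
  [[-0.9,4.5,0],[0,0,-2],0],
  [[-0.8,4.6,0],[0,0,-2],0],
], squeeze=12)

```text
t: 9.45
ee_pos: [0.3998, -0.1822, 0.0979]
ee_rot: [-0.064, 0.998, 0.001, 0.0]
contact_force: [1.0, -0.1, -2.5]
opening: 0.255
```

```bash
python3 -c "from arc import *;plan(8,2)"
```

```text
t 9.45 pos [ 399.8 -182.2   97.9] hdg 187.38 z [ 4.0e-04  1.8e-03 -1.0e+00] F [ 0.95 -0.1  -2.47] T [-0.032 -0.244  0.221] op 0.255
radius 133.09 alpha 187.76
Ftan -0.23 Frad -0.93
[0.0, 4.7] [-0.4, 4.6] [-0.2, 4.6] [-0.1, 4.6] [0.1, 4.6] [0.3, 4.6] [0.4, 4.6] [0.6, 4.6]
```

Request:
carry_out([
  [[-0.2,4.6,0],[0,0,-2],0],
  [[-0.3,4.6,0],[0,0,-2],0],
  [[-0.2,4.6,0],[0,0,-2],0],
  [[0,4.6,0],[0,0,-2],0],
])

```text
t: 9.78
ee_pos: [0.3987, -0.1635, 0.0984]
ee_rot: [0.011, 1.0, -0.001, 0.0]
contact_force: [-0.1, -3.5, -3.5]
opening: 0.259
```

Run:
```python
from arc import *;plan(8,2)
t=read_camera("top"); crop(t,355,200,75,75,8,"pics/t7.png")
```

```text
t 9.78 pos [ 398.7 -163.5   98.4] hdg 178.76 z [ 8.0e-04 -1.4e-03 -1.0e+00] F [-0.15 -3.55 -3.51] T [-0.564  0.057  0.299] op 0.259
radius 132.95 alpha 179.7
Ftan -3.55 Frad 0.13
[0.6, 4.6] [0.3, 4.6] [0.4, 4.6] [0.6, 4.6] [0.7, 4.6] [0.9, 4.5] [1.1, 4.5] [1.2, 4.5]
```

View pics/t7.png

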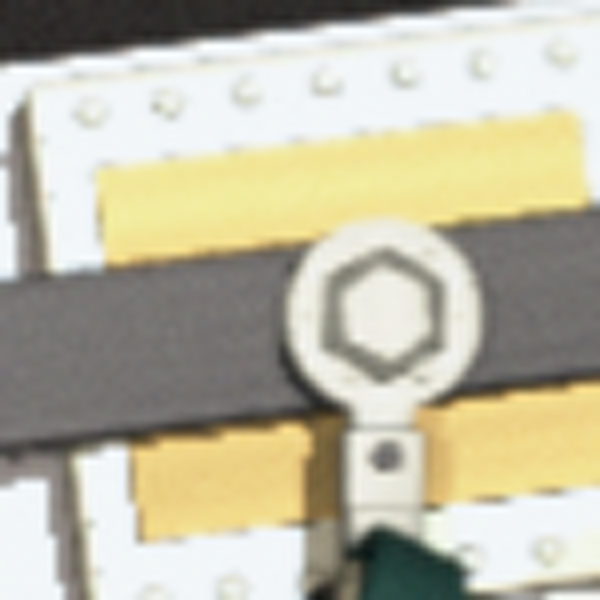

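Request:
carry_out([
  [[0.3,4.6,0],[0,0,-1.5],0],
  [[0.3,4.6,0],[0,0,-1.6],0],
  [[0.4,4.6,0],[0,0,-1.7],0],
  [[0.6,4.6,0],[0,0,-1.8],0],
], squeeze=10)

```text
t: 10.17
ee_pos: [0.4, -0.1458, 0.0987]
ee_rot: [0.072, 0.997, -0.003, 0.0]
contact_force: [-0.6, -7.1, -4.1]
opening: 0.26
```

Run:
```python
from arc import *;plan(8,2)
```

```text
t 10.17 pos [ 400.  -145.8   98.7] hdg 171.77 z [ 4.0e-04 -6.1e-03 -1.0e+00] F [-0.57 -7.08 -4.07] T [-1.118  0.207  0.01 ] op 0.26
radius 132.95 alpha 172.05
Ftan -7.09 Frad -0.41
[1.2, 4.5] [0.9, 4.5] [1.0, 4.5] [1.2, 4.5] [1.3, 4.4] [1.5, 4.4] [1.7, 4.3] [1.8, 4.3]
```

Request:
carry_out([
  [[1,4.5,0],[0,0,-2],0],
  [[0.9,4.5,0],[0,0,-2],0],
  [[1,4.5,0],[0,0,-2],0],
  [[1.2,4.5,0],[0,0,-2],0],
  [[1.3,4.4,0],[0,0,-2],0],
])

```text
t: 10.58
ee_pos: [0.4048, -0.1247, 0.0988]
ee_rot: [0.162, 0.987, -0.006, -0.0]
contact_force: [-0.7, -6.4, -2.6]
opening: 0.262
```

Run:
```python
from arc import *;plan(8,2)
```

```text
t 10.58 pos [ 404.8 -124.7   98.8] hdg 161.31 z [-0.0022 -0.0116 -0.9999] F [-0.7  -6.44 -2.65] T [-0.816  0.218  0.298] op 0.262
radius 132.91 alpha 162.69
Ftan -6.36 Frad -1.25
[1.8, 4.3] [1.6, 4.3] [1.8, 4.3] [1.9, 4.2] [2.0, 4.1] [2.2, 4.1] [2.3, 4.0] [2.5, 3.9]
```

Request:
carry_out([
  [[1.7,4.3,0],[0,0,-1.5],0],
  [[1.7,4.3,0],[0,0,-1.6],0],
  [[1.8,4.2,0],[0,0,-1.7],0],
], squeeze=8)

```text
t: 10.83
ee_pos: [0.4091, -0.1128, 0.0987]
ee_rot: [0.206, 0.979, -0.008, -0.001]
contact_force: [-3.2, -7.1, -3.8]
opening: 0.259
```

Run:
```python
from arc import *;plan(8,1.5)
t=read_camera("top"); crop(t,355,200,75,75,8,"pics/t8.png")
```

```text
t 10.83 pos [ 409.1 -112.8   98.7] hdg 156.24 z [-0.0057 -0.0149 -0.9999] F [-3.19 -7.1  -3.81] T [-1.095  0.596  0.084] op 0.259
radius 132.92 alpha 157.23
Ftan -7.78 Frad 0.2
[1.8, 3.0] [1.5, 3.1] [1.5, 3.1] [1.6, 3.1] [1.7, 3.0] [1.8, 3.0] [1.9, 2.9] [1.9, 2.9]
```

View pics/t8.png

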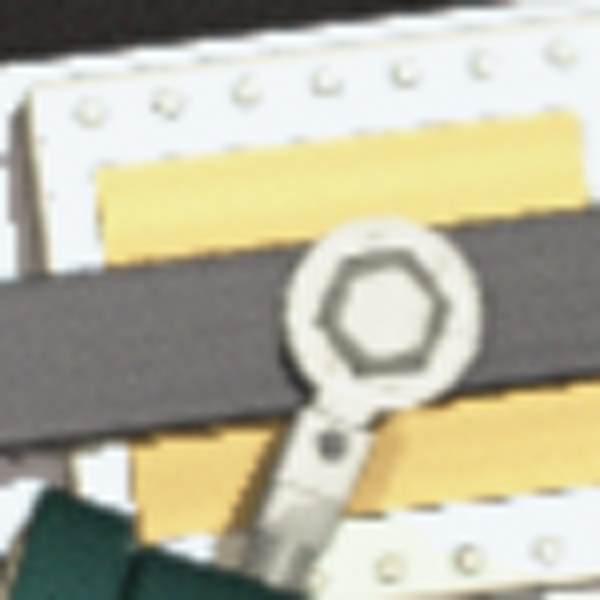

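Request:
carry_out([
  [[1.7,3.1,0],[0,0,-1.3],0],
  [[1.5,3.1,0],[0,0,-1.3],0],
  [[1.5,3.1,0],[0,0,-1.3],0],
  [[1.6,3.1,0],[0,0,-1.3],0],
])

```text
t: 11.22
ee_pos: [0.4143, -0.1017, 0.0986]
ee_rot: [0.253, 0.967, -0.011, -0.003]
contact_force: [-4.4, -6.7, -2.1]
opening: 0.262
```

Run:
```python
from arc import *;plan(8,1.5)
```

```text
t 11.22 pos [ 414.3 -101.7   98.6] hdg 150.7 z [-0.0108 -0.0192 -0.9998] F [-4.42 -6.74 -2.15] T [-1.121  0.531  0.112] op 0.262
radius 132.99 alpha 151.95
Ftan -8.03 Frad 0.73
[2.1, 2.8] [1.8, 3.0] [1.8, 2.9] [1.9, 2.9] [2.0, 2.8] [2.1, 2.8] [2.1, 2.7] [2.2, 2.7]
```

Request:
carry_out([
  [[2,2.9,0],[0.3,-0.2,-1.3],0],
  [[1.8,2.9,0],[0.3,-0.2,-1.3],0],
  [[1.8,2.9,0],[0.3,-0.2,-1.3],0],
  [[1.9,2.9,0],[0.3,-0.2,-1.3],0],
])

```text
t: 11.55
ee_pos: [0.4203, -0.0916, 0.0982]
ee_rot: [0.298, 0.954, -0.001, -0.001]
contact_force: [-4.5, -6.8, -2.4]
opening: 0.26
```

Run:
```python
from arc import *;plan(8,1.5)
t=read_camera("top"); crop(t,355,200,75,75,8,"pics/t9.png")
```

```text
t 11.55 pos [420.3 -91.6  98.2] hdg 145.27 z [-0.0025 -0.0022 -1.    ] F [-4.5  -6.79 -2.42] T [-1.314  0.852  0.147] op 0.26
radius 133.0 alpha 146.9
Ftan -8.15 Frad 0.06
[2.4, 2.6] [2.0, 2.8] [2.1, 2.8] [2.2, 2.7] [2.2, 2.7] [2.3, 2.6] [2.4, 2.5] [2.4, 2.5]
```

View pics/t9.png

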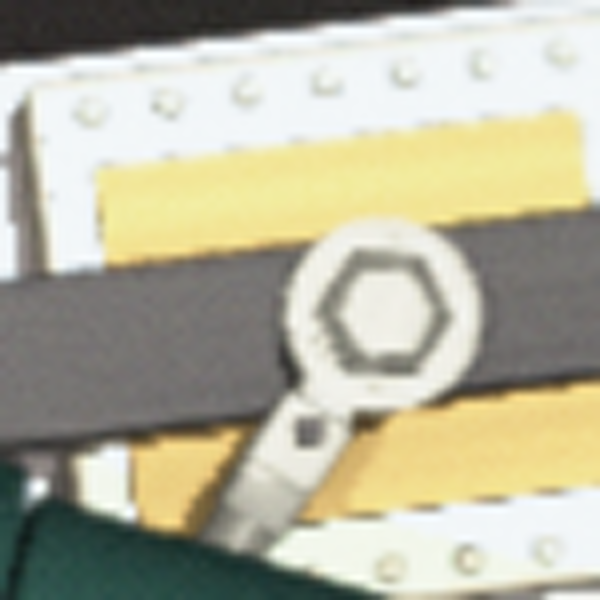

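Request:
carry_out([
  [[2.2,2.7,0],[0,0,-1.3],0],
  [[2,2.8,0],[0,0,-1.3],0],
  [[2.1,2.8,0],[0,0,-1.3],0],
])

```text
t: 11.85
ee_pos: [0.4251, -0.0846, 0.098]
ee_rot: [0.333, 0.943, -0.004, -0.002]
contact_force: [-5.2, -6.4, -1.6]
opening: 0.26
```

Run:
```python
from arc import *;plan(8,1.5)
```

```text
t 11.85 pos [425.1 -84.6  98. ] hdg 141.12 z [-0.0065 -0.0051 -1.    ] F [-5.17 -6.35 -1.63] T [-1.187  0.882  0.2  ] op 0.26
radius 133.01 alpha 143.23
Ftan -8.18 Frad 0.34
[2.5, 2.4] [2.2, 2.7] [2.3, 2.6] [2.3, 2.6] [2.4, 2.5] [2.5, 2.5] [2.5, 2.4] [2.6, 2.3]
```

Request:
carry_out([
  [[2.4,2.5,0],[0,0,-1.2],0],
  [[2.2,2.6,0],[0,0,-1.2],0],
  [[2.3,2.6,0],[0,0,-1.2],0],
])

```text
t: 12.1
ee_pos: [0.4303, -0.0781, 0.0976]
ee_rot: [0.364, 0.931, -0.006, -0.004]
contact_force: [-7.3, -6.4, -1.6]
opening: 0.265
```

Run:
```python
from arc import *;plan(8,1.5)
t=read_camera("top"); crop(t,355,200,75,75,8,"pics/t10.png")
```

```text
t 12.1 pos [430.3 -78.1  97.6] hdg 137.33 z [-0.0122 -0.0081 -0.9999] F [-7.29 -6.41 -1.63] T [-1.173  1.114  0.079] op 0.265
radius 132.99 alpha 139.67
Ftan -9.6 Frad 1.41
[2.7, 2.3] [2.3, 2.6] [2.4, 2.5] [2.5, 2.4] [2.5, 2.4] [2.6, 2.3] [2.7, 2.2] [2.7, 2.2]
```

View pics/t10.png

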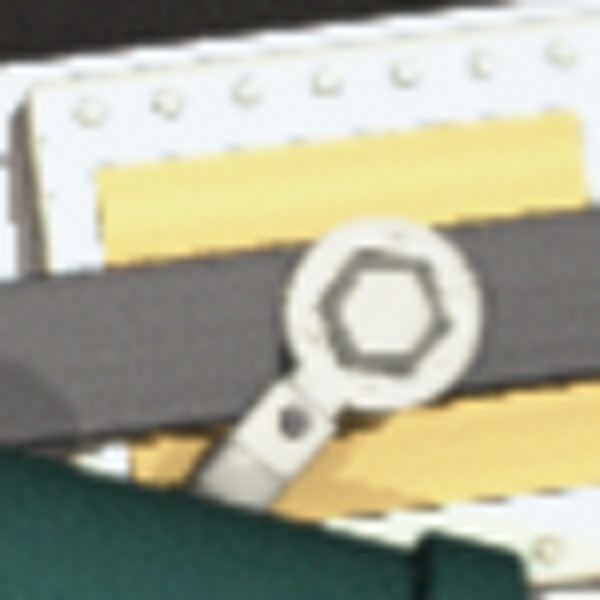

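Request:
carry_out([
  [[2.5,2.4,0],[0.2,-0.3,-1.2],0],
  [[2.4,2.5,0],[0.2,-0.3,-1.2],0],
  [[2.5,2.4,0],[0.1,-0.1,-1.2],0],
])

```text
t: 12.4
ee_pos: [0.4359, -0.0719, 0.0971]
ee_rot: [0.395, 0.919, -0.002, -0.002]
contact_force: [-8.2, -6.0, -1.1]
opening: 0.263
```

Run:
```python
from arc import *;plan(8,1.5)
```

```text
t 12.4 pos [435.9 -71.9  97.1] hdg 133.52 z [-0.0061 -0.002  -1.    ] F [-8.23 -6.04 -1.14] T [-1.174  1.512  0.032] op 0.263
radius 133.06 alpha 136.05
Ftan -10.06 Frad 1.73
[2.8, 2.1] [2.5, 2.4] [2.6, 2.3] [2.6, 2.3] [2.7, 2.2] [2.7, 2.1] [2.8, 2.1] [2.8, 2.0]
```

Request:
carry_out([
  [[2.7,2.2,0.2],[0.1,-0.1,-1.2],0],
  [[2.5,2.3,0.2],[0.1,-0.1,-1.2],0],
  [[2.6,2.3,0.2],[0,-0.1,-1.2],0],
])

```text
t: 12.65
ee_pos: [0.4417, -0.0663, 0.0973]
ee_rot: [0.425, 0.905, -0.002, -0.003]
contact_force: [-7.3, -6.2, -1.3]
opening: 0.256
```

Run:
```python
from arc import *;plan(8,1.5)
t=read_camera("top"); crop(t,355,200,75,75,8,"pics/t11.png")
```

```text
t 12.65 pos [441.7 -66.3  97.3] hdg 129.73 z [-0.0069 -0.0012 -1.    ] F [-7.28 -6.23 -1.31] T [-1.126  1.202  0.047] op 0.256
radius 133.02 alpha 132.6
Ftan -9.58 Frad 0.35
[2.9, 1.9] [2.6, 2.2] [2.7, 2.2] [2.8, 2.1] [2.8, 2.0] [2.9, 2.0] [2.9, 1.9] [3.0, 1.8]
```

View pics/t11.png

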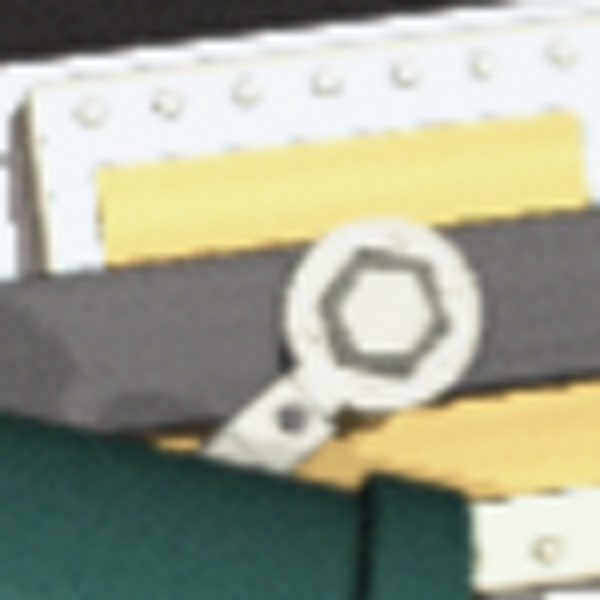

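Request:
carry_out([
  [[1.2,0.9,0],[0,0,-0.6],0],
  [[0,0,0],[0,0,0],0],
  [[0,0,0],[0,0,0],0],
])

```text
t: 12.95
ee_pos: [0.4417, -0.0663, 0.0971]
ee_rot: [0.431, 0.903, -0.004, -0.004]
contact_force: [-5.6, -5.3, -1.1]
opening: 0.262
```

Run:
```python
from arc import *;plan(1,1.5)
t=read_camera("top"); crop(t,355,200,75,75,8,"pics/t12.png")
```

```text
t 12.95 pos [441.7 -66.3  97.1] hdg 128.99 z [-0.011  -0.0039 -0.9999] F [-5.6 -5.3 -1.1] T [-0.925  0.876  0.211] op 0.262
radius 132.99 alpha 132.58
Ftan -7.71 Frad -0.11
[2.9, 2.0]
```

View pics/t12.png

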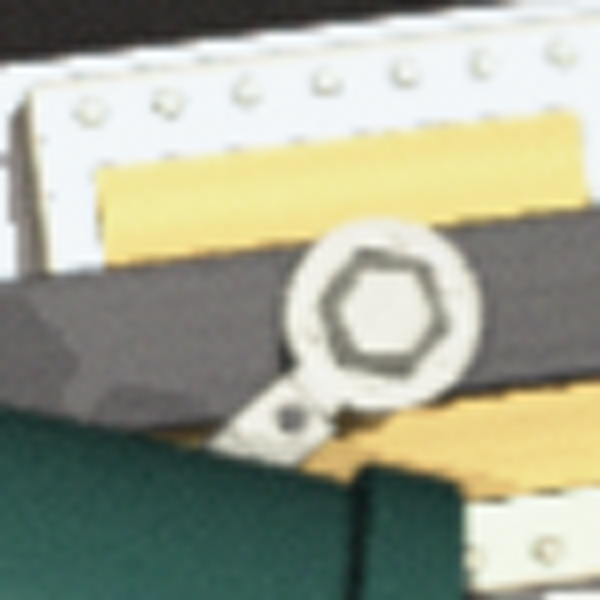

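Request:
carry_out([
  [[-2,-2,0],[0,0,2],0],
  [[-2.6,-2.8,0],[0,0,2.2],0],
  [[-2.5,-2.8,0],[0,0,2.2],0],
  [[-2.4,-2.8,0],[0,0,2],0],
  [[-2,-2.4,0],[0.2,-0.3,1.6],0],
  [[-0.5,-0.5,0],[0,-0.3,0.5],0],
])

```text
t: 13.5
ee_pos: [0.4276, -0.0816, 0.0973]
ee_rot: [0.342, 0.94, -0.004, -0.001]
contact_force: [0.8, -0.3, -2.9]
opening: 0.26
```

Run:
```python
from arc import *;plan(1,1.5)
t=read_camera("top"); crop(t,355,200,75,75,8,"pics/t13.png")
```

```text
t 13.5 pos [427.6 -81.6  97.3] hdg 140.05 z [-0.0039 -0.0062 -1.    ] F [ 0.8  -0.27 -2.93] T [-0.257  0.064  0.031] op 0.26
radius 132.94 alpha 141.57
Ftan 0.29 Frad -0.79
[2.5, 2.4]
```

View pics/t13.png

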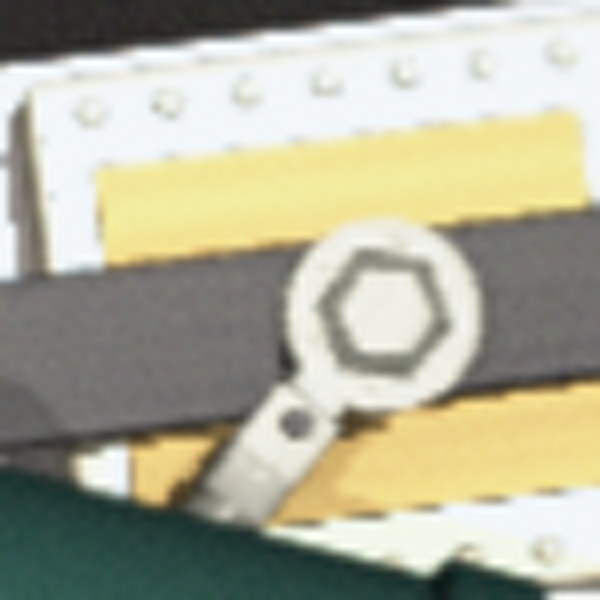

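Request:
carry_out([
  [[0,0,0],[0,0,0],0],
  [[0,0,0],[0,0,0],0],
  [[0,0,3],[0,0,0],0],
  [[0,0,4],[0,0,0],0],
  [[0,0,5],[0,0,0],0],
  [[0,0,5],[0,0,0],0],
], squeeze=35)

```text
t: 14.05
ee_pos: [0.4286, -0.0816, 0.1137]
ee_rot: [0.343, 0.939, -0.004, 0.0]
contact_force: [7.4, -6.2, -8.9]
opening: 0.259
```

Run:
```python
from arc import *;plan(1,1.5)
```

```text
t 14.05 pos [428.6 -81.6 113.7] hdg 139.86 z [-0.0022 -0.008  -1.    ] F [ 7.43 -6.22 -8.94] T [-0.892 -0.994  0.353] op 0.259
radius 132.11 alpha 141.3
Ftan -0.21 Frad -9.69
[1.9, 2.9]
```

Run:
```python
from arc import *;plan(1,1.5)
t=read_camera("top"); crop(t,355,200,75,75,8,"pics/t14.png"); s=read_camera("side"); cv2.imwrite("pics/s14.png",s["frame"][130:430,180:580,::-1].repeat(2,0).repeat(2,1))
```

```text
t 14.05 pos [428.6 -81.6 113.7] hdg 139.86 z [-0.0022 -0.008  -1.    ] F [ 7.43 -6.22 -8.94] T [-0.892 -0.994  0.353] op 0.259
radius 132.11 alpha 141.3
Ftan -0.21 Frad -9.69
[1.9, 2.9]
```

View pics/t14.png

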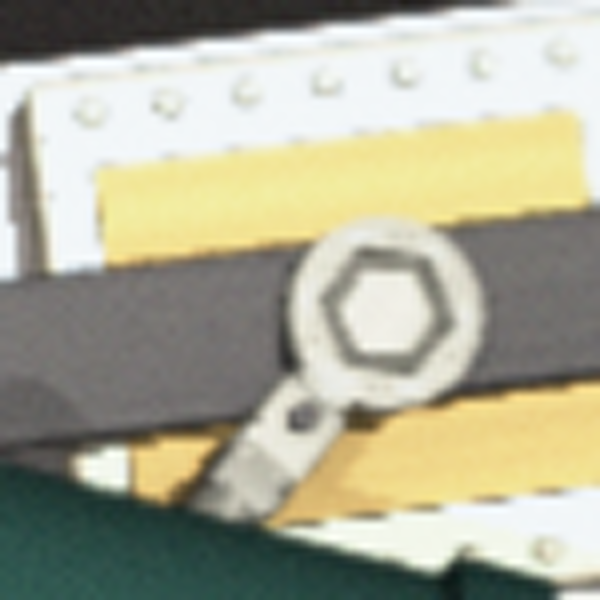

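View pics/s14.png

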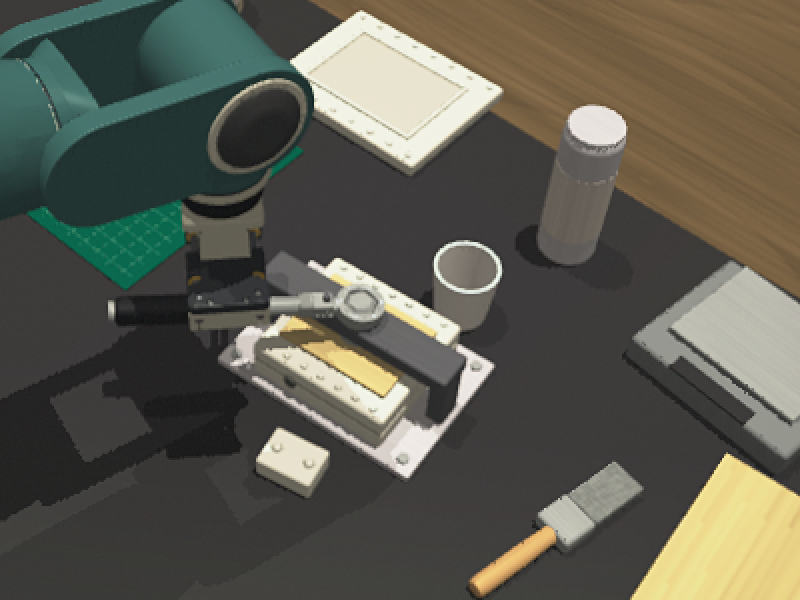

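Request:
carry_out([
  [[0,0,-3],[0,0,0],0],
  [[0,0,-4],[0,0,0],0],
  [[0,0,-5],[0,0,0.5],0],
  [[0,0,-3],[0.3,0,0.5],0],
  [[0,0,0],[0,0,0.4],0],
], squeeze=10)

```text
t: 14.57
ee_pos: [0.428, -0.0806, 0.0984]
ee_rot: [0.331, 0.944, -0.001, -0.002]
contact_force: [-1.3, -2.9, -3.0]
opening: 0.258
```

Run:
```python
from arc import *;plan(1,1.5)
```

```text
t 14.57 pos [428.  -80.6  98.4] hdg 141.32 z [-0.005  -0.0012 -1.    ] F [-1.33 -2.88 -3.05] T [-0.505  0.262 -0.088] op 0.258
radius 133.25 alpha 141.12
Ftan -3.07 Frad -0.77
[2.8, 2.2]
```

Request:
carry_out([
  [[-1.2,-1.6,0],[0,-0.3,0.5],0],
  [[-0.3,-0.4,0],[0,0,0.2],0],
  [[0,0,0],[0,0,0],0],
], squeeze=6)

```text
t: 14.82
ee_pos: [0.4265, -0.0826, 0.0982]
ee_rot: [0.324, 0.946, -0.0, 0.001]
contact_force: [-0.2, 1.0, -3.2]
opening: 0.26
```

Run:
```python
from arc import *;plan(1,1.5)
t=read_camera("top"); crop(t,355,200,75,75,8,"pics/t15.png"); s=read_camera("side"); crop(s,220,240,180,120,4.4,"pics/s15.png")
```

```text
t 14.82 pos [426.5 -82.6  98.2] hdg 142.14 z [ 9.e-04 -5.e-04 -1.e+00] F [-0.19  1.02 -3.2 ] T [0.075 0.18  0.155] op 0.26
radius 133.15 alpha 142.19
Ftan 0.69 Frad 0.78
[2.7, 2.3]
```

View pics/s15.png

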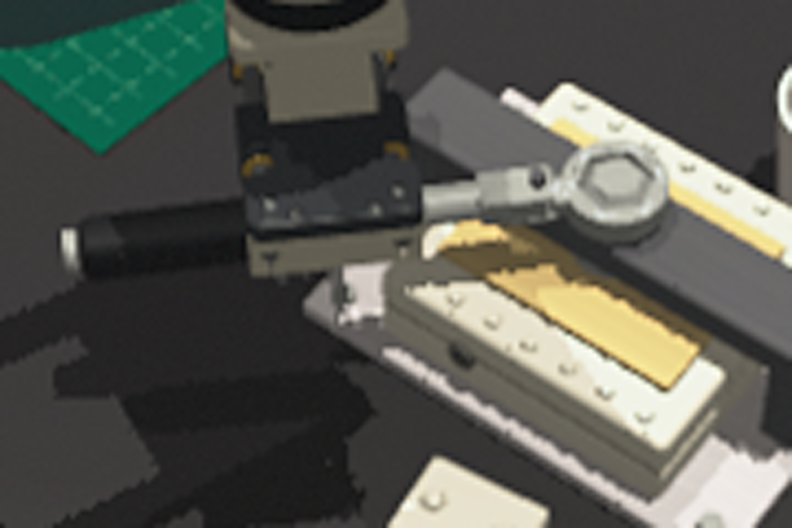

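Request:
carry_out([
  [[0,0,0],[0,0,0],0],
  [[0,0,0],[0,0,0],0],
  [[0,0,1],[0,0,0],0],
  [[0,0,2],[0,0,0],0],
  [[0,0,2],[0,0,0],0],
], squeeze=50)

```text
t: 15.33
ee_pos: [0.4266, -0.0827, 0.103]
ee_rot: [0.325, 0.946, -0.0, 0.001]
contact_force: [4.2, -2.6, -7.3]
opening: 0.254
```

Run:
```python
from arc import *;plan(1,1.5)
```

```text
t 15.33 pos [426.6 -82.7 103. ] hdg 142.1 z [ 9.e-04 -1.e-03 -1.e+00] F [ 4.19 -2.56 -7.28] T [-0.214 -0.242  0.129] op 0.254
radius 132.99 alpha 142.19
Ftan 0.55 Frad -4.88
[2.6, 2.4]
```

Request:
carry_out([
  [[0.8,-0.6,0],[0,0,0],0],
  [[0,0,0],[0,0,0],0],
])

```text
t: 15.5
ee_pos: [0.4266, -0.0827, 0.1029]
ee_rot: [0.325, 0.946, 0.0, -0.001]
contact_force: [1.3, -0.6, -6.8]
opening: 0.25
```

Run:
```python
from arc import *;plan(1,1.5)
```

```text
t 15.5 pos [426.6 -82.7 102.9] hdg 142.1 z [-1.6e-03  6.0e-04 -1.0e+00] F [ 1.32 -0.58 -6.77] T [-0.043 -0.049  0.177] op 0.25
radius 132.96 alpha 142.2
Ftan 0.35 Frad -1.4
[2.5, 2.4]
```

Request:
carry_out([
  [[0.3,-0.2,1],[-0.6,-0.8,0],0],
  [[0.3,-0.2,1],[-0.6,-0.8,0],0],
  [[0,0,0],[0,0,0],0],
], squeeze=60)

```text
t: 15.75
ee_pos: [0.4271, -0.0832, 0.1045]
ee_rot: [0.325, 0.946, -0.006, 0.017]
contact_force: [3.5, -1.8, -7.8]
opening: 0.253
```

Run:
```python
from arc import *;plan(1,1.5)
t=read_camera("top"); crop(t,355,200,75,75,8,"pics/t16.png"); s=read_camera("side"); crop(s,220,240,180,120,4.4,"pics/s16.png")
```

```text
t 15.75 pos [427.1 -83.2 104.5] hdg 142.08 z [ 0.0277 -0.0221 -0.9994] F [ 3.51 -1.78 -7.76] T [0.028 0.003 0.147] op 0.253
radius 132.26 alpha 142.25
Ftan 0.74 Frad -3.87
[2.0, 2.9]
```

View pics/s16.png

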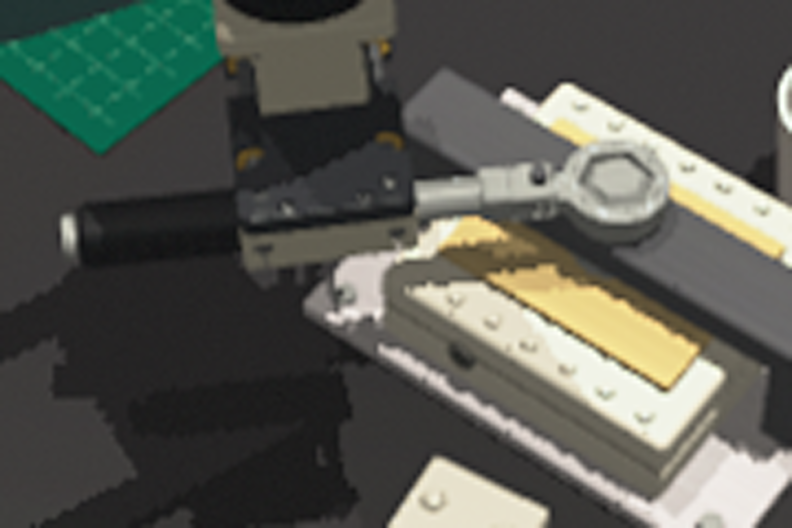

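View pics/t16.png

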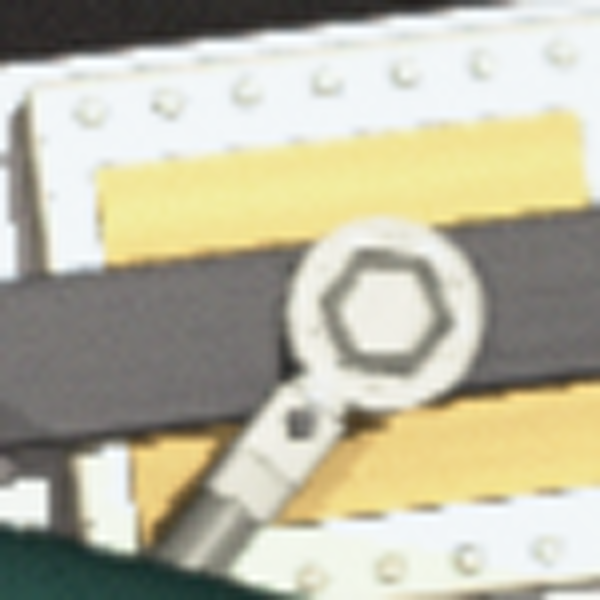

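Request:
carry_out([
  [[-0.2,0.2,-2],[0.6,0.8,0],0],
  [[-0.2,0.1,-2],[0.6,0.8,0.5],0],
  [[0,0,-2],[0,0,0.5],0],
  [[0,0,0],[0,0,0],0],
], squeeze=6)

```text
t: 16.18
ee_pos: [0.4269, -0.083, 0.0992]
ee_rot: [0.316, 0.949, 0.0, -0.002]
contact_force: [-3.6, 1.1, -1.6]
opening: 0.257
```

Run:
```python
from arc import *;plan(1,1.5)
```

```text
t 16.18 pos [426.9 -83.   99.2] hdg 143.19 z [-0.0035  0.0018 -1.    ] F [-3.59  1.07 -1.6 ] T [ 0.078  0.584 -0.035] op 0.257
radius 132.63 alpha 142.23
Ftan -1.35 Frad 3.49
[2.3, 2.6]
```

Request:
carry_out([
  [[-0.6,0.3,0.8],[-0.1,-0.2,0],0],
  [[0,0,0],[0,0,0],0],
], squeeze=5)

```text
t: 16.35
ee_pos: [0.4267, -0.0831, 0.1001]
ee_rot: [0.316, 0.949, -0.0, 0.0]
contact_force: [-2.6, 0.3, -3.7]
opening: 0.255
```

Run:
```python
from arc import *;plan(1,1.5)
```

```text
t 16.35 pos [426.7 -83.1 100.1] hdg 143.17 z [ 8.e-04 -7.e-04 -1.e+00] F [-2.63  0.27 -3.72] T [ 0.02   0.492 -0.06 ] op 0.255
radius 132.63 alpha 142.32
Ftan -1.39 Frad 2.25
[2.3, 2.6]
```

Request:
carry_out([
  [[-1.2,0.1,0],[0,0,0],0],
  [[0,0,0],[0,0,0],0],
], squeeze=5)

```text
t: 16.52
ee_pos: [0.426, -0.0834, 0.1004]
ee_rot: [0.316, 0.949, -0.0, 0.002]
contact_force: [-2.1, -0.4, -3.4]
opening: 0.257
```

Run:
```python
from arc import *;plan(1,1.5)
```

```text
t 16.52 pos [426.  -83.4 100.4] hdg 143.16 z [ 0.0028 -0.0017 -1.    ] F [-2.09 -0.45 -3.4 ] T [-0.058  0.318 -0.072] op 0.257
radius 133.01 alpha 142.59
Ftan -1.62 Frad 1.39
[2.5, 2.4]
```

Request:
carry_out([
  [[-0.8,-0.3,0],[0,0,0],0],
  [[0,0,0],[0,0,0],0],
  [[0,0,0],[0,0,0],0],
], squeeze=60)

```text
t: 16.77
ee_pos: [0.4257, -0.0838, 0.1008]
ee_rot: [0.316, 0.949, -0.0, 0.003]
contact_force: [2.4, -1.8, -4.9]
opening: 0.253
```

Run:
```python
from arc import *;plan(1,1.5)
t=read_camera("top"); crop(t,355,200,75,75,8,"pics/t17.png"); s=read_camera("side"); crop(s,220,240,180,120,4.4,"pics/s17.png")
```

```text
t 16.77 pos [425.7 -83.8 100.8] hdg 143.17 z [ 0.005  -0.0022 -1.    ] F [ 2.37 -1.76 -4.9 ] T [-0.202 -0.17   0.071] op 0.253
radius 133.07 alpha 142.83
Ftan 0.03 Frad -2.96
[2.6, 2.4]
```

View pics/s17.png

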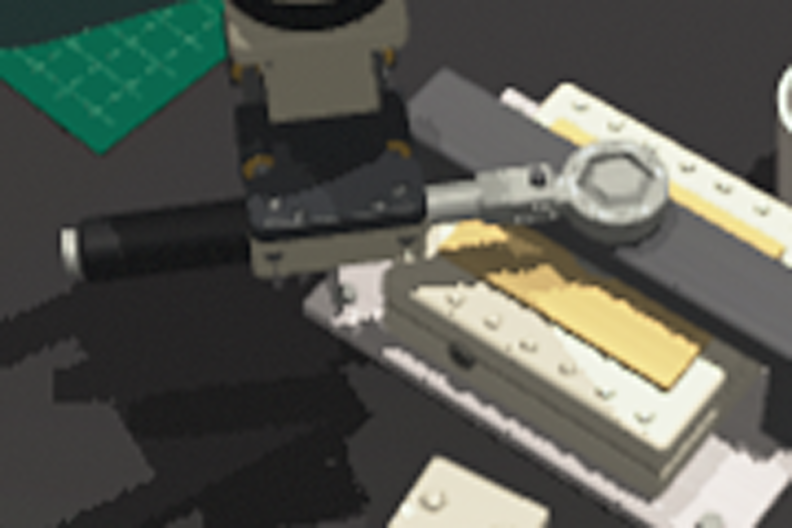

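View pics/t17.png

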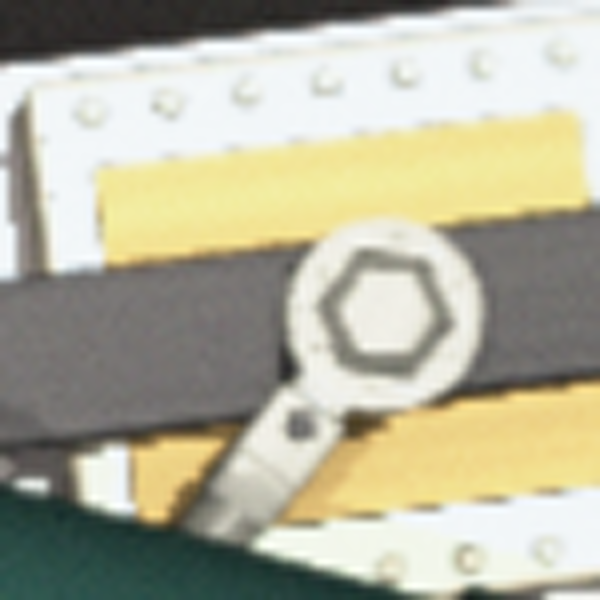

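Request:
carry_out([
  [[0.7,-0.5,1],[0,0,0],0],
  [[0.2,-0.1,2],[0,0,0],0],
  [[0,0,0],[0,0,0],0],
])

```text
t: 17.12
ee_pos: [0.4257, -0.0838, 0.1032]
ee_rot: [0.316, 0.949, 0.0, 0.001]
contact_force: [1.7, -1.0, -5.8]
opening: 0.255
```

Run:
```python
from arc import *;plan(1,1.5)
```

```text
t 17.12 pos [425.7 -83.8 103.2] hdg 143.19 z [ 2.1e-03 -7.0e-04 -1.0e+00] F [ 1.67 -0.98 -5.85] T [-0.068 -0.105  0.115] op 0.255
radius 133.0 alpha 142.83
Ftan 0.23 Frad -1.92
[2.5, 2.4]
```

Request:
carry_out([
  [[1.7,1.6,1],[0,0,-1],0],
  [[1.5,1.7,1],[0,0,-1],0],
  [[-1.1,-1.9,1],[0,0,1],0],
  [[-1.3,-1.8,1],[0,0,1],0],
  [[0,0,0],[0,0,0],0],
])

```text
t: 17.53
ee_pos: [0.4259, -0.0838, 0.1067]
ee_rot: [0.316, 0.949, -0.0, -0.0]
contact_force: [-1.3, 0.1, -4.9]
opening: 0.249
```

Run:
```python
from arc import *;plan(1,1.5)
t=read_camera("top"); crop(t,355,200,75,75,8,"pics/t18.png"); s=read_camera("side"); crop(s,220,240,180,120,4.4,"pics/s18.png")
```

```text
t 17.53 pos [425.9 -83.8 106.7] hdg 143.18 z [-9.e-04  2.e-04 -1.e+00] F [-1.32  0.13 -4.92] T [0.196 0.421 0.001] op 0.249
radius 132.92 alpha 142.77
Ftan -0.69 Frad 1.13
[2.5, 2.5]
```

View pics/s18.png

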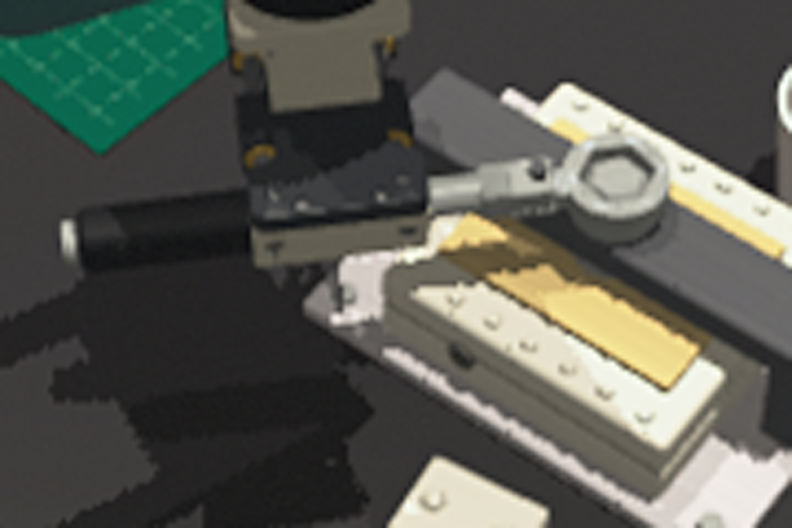

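View pics/t18.png

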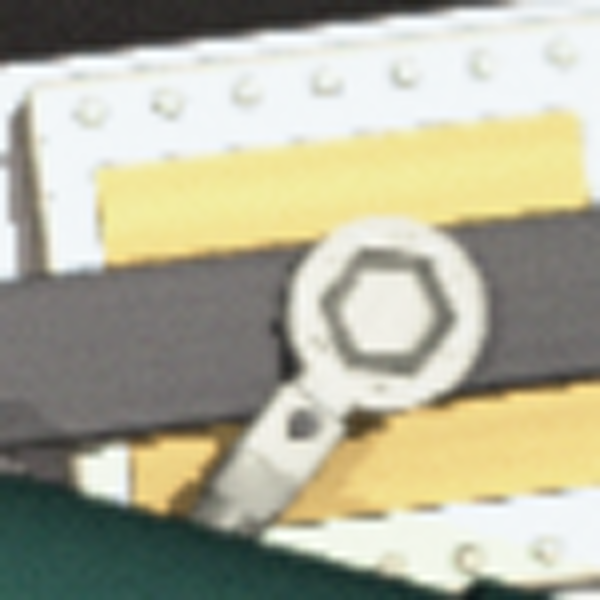

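Request:
carry_out([
  [[1.7,1.6,1.5],[0,0,-1],0],
  [[1.5,1.7,1.5],[0,0,-1],0],
  [[-1.2,-1.9,1.5],[0,0,1],0],
  [[-1.4,-1.8,1.5],[0,0,1],0],
  [[0,0,1],[0,0,0],0],
])

```text
t: 18.05
ee_pos: [0.4266, -0.084, 0.1142]
ee_rot: [0.317, 0.948, 0.0, -0.0]
contact_force: [0.6, -0.2, -3.2]
opening: 0.255
```

Run:
```python
from arc import *;plan(1,1.5)
s=read_camera("side"); crop(s,220,240,180,120,4.4,"pics/s19.png")
```

```text
t 18.05 pos [426.6 -84.  114.2] hdg 143.06 z [-9.e-04  3.e-04 -1.e+00] F [ 0.6  -0.22 -3.2 ] T [-0.011 -0.022 -0.027] op 0.255
radius 132.22 alpha 142.64
Ftan 0.19 Frad -0.6
[1.9, 2.9]
```

View pics/s19.png

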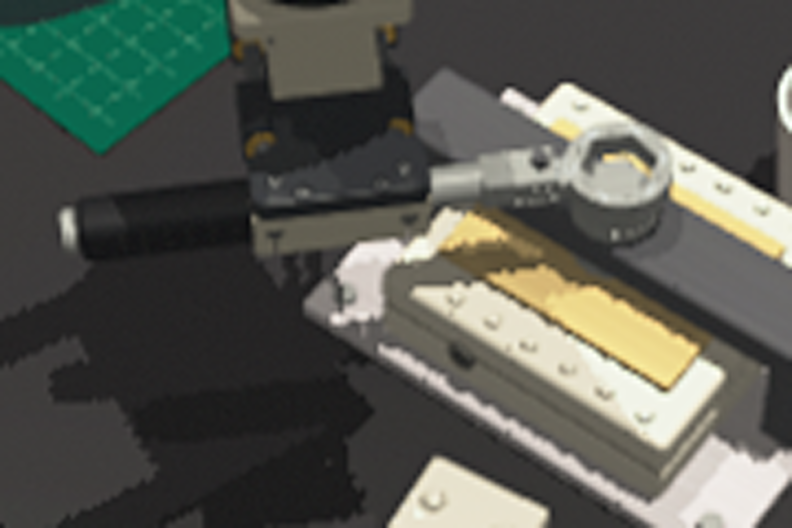

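Request:
carry_out([
  [[0,0,4],[0,0,0],0],
  [[0,0,6],[0,0,0],0],
  [[0,0,8],[0,0,0],0],
  [[0,0,8],[0,0,0],0],
  [[0,0,8],[0,0,0],0],
  [[0,0,4],[0,0,0],0],
  [[0,0,0],[0,0,0],0],
])

```text
t: 18.68
ee_pos: [0.4279, -0.0844, 0.1591]
ee_rot: [0.318, 0.948, 0.0, 0.002]
contact_force: [0.4, -0.1, -3.6]
opening: 0.252
```

Run:
```python
from arc import *;plan(1,1.5)
s=read_camera("side"); crop(s,210,200,200,150,4,"pics/s20.png");t=read_camera("top"); crop(t,330,150,150,150,4,"pics/t20.png")
import pickle; pickle.dump((s,t),open("c20.pkl","wb"))
```

```text
t 18.68 pos [427.9 -84.4 159.1] hdg 142.97 z [ 0.0044 -0.0013 -1.    ] F [ 0.39 -0.06 -3.63] T [-0.034 -0.039  0.062] op 0.252
radius 130.86 alpha 142.45
Ftan 0.19 Frad -0.35
[0.9, 3.7]
```

View pics/s20.png

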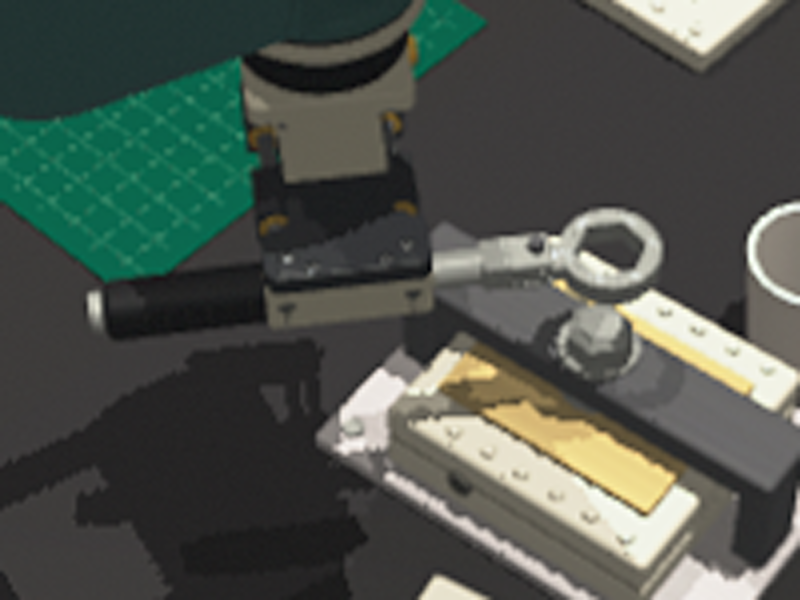

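View pics/t20.png

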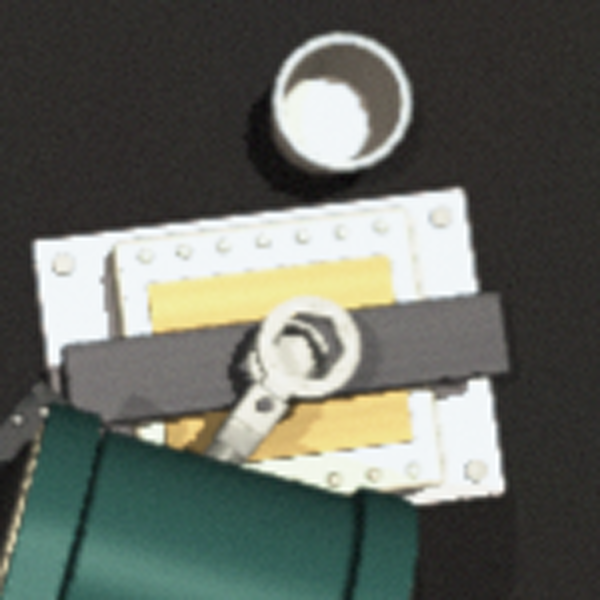

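Run:
```python
from h import *; import pickle
s,t=pickle.load(open("c20.pkl","rb"))
r,e=tri(t,(310.5/4-.5+330,345.5/4-.5+150),s,(612/4-.5+210,248/4-.5+200)); print(r,e)
tcp=np.array([.4279,-.0844,.1591]); d=r-tcp; print(np.hypot(*d[:2]),np.degrees(np.arctan2(-d[1],-d[0])),"ring underside - tcp",d[2]-.014)
```

```text
[ 0.53404519 -0.16482752  0.1678782 ] [np.float64(0.00012514171967486655), np.float64(0.00012514171967464456)]
0.1331742790063226 142.84834058722788 ring underside - tcp -0.005221804029767062
```

Request:
carry_out([
  [[2,7,0],[0,0,1],0],
  [[4.6,14,0],[0,0,2.2],0],
  [[4.6,14,0],[0,0,2.2],0],
  [[4.6,14,0],[0,0,2.2],0],
  [[4.6,14,0],[0,0,2.2],0],
  [[4.6,14,0],[0,0,2.2],0],
  [[4.6,14,0],[0,0,2.2],0],
  [[4.6,14,0],[0,0,2.2],0],
  [[4.6,14,0],[0,0,2.2],0],
  [[4.6,14,0],[0,0,2.2],0],
  [[4.6,14,0],[0,0,2.2],0],
  [[4.6,14,0],[0,0,2.2],0],
  [[4.6,14,0],[0,0,2.2],0],
  [[4.6,14,0],[0,0,2.2],0],
  [[4.6,14,0],[0,0,2.2],0],
  [[4.6,14,0],[0,0,2.2],0],
  [[4.6,14,0],[0,0,2.2],0],
  [[4.6,14,0],[0,0,2.2],0],
  [[4.6,14,0],[0,0,2.2],0],
  [[2,7,0],[0,0,1],0],
])

```text
t: 20.45
ee_pos: [0.5125, 0.2038, 0.1463]
ee_rot: [-0.067, 0.998, -0.001, -0.006]
contact_force: [0.1, -0.4, -4.2]
opening: 0.252
```

Run:
```python
from st import *;st=show();print(st["q"].round(2))
```

```text
t 20.45 pos [512.5 203.8 146.3] hdg 187.63 z [-0.0117 -0.0034 -0.9999] F [ 0.07 -0.36 -4.24] T [0.064 0.009 0.038] op 0.252
[ 0.33 -0.12  1.79  0.    1.48 -1.37]
```

Request:
carry_out([
  [[2,-4,-8],[0.1,-0.3,0.2],0],
  [[3,-5,-15],[0.1,-0.4,0.2],0],
  [[2,-4,-20],[0,0,0],0],
  [[0,-1,-20],[0,0,0],0],
  [[0,0,-20],[0,0,0],0],
  [[0,0,-15],[0,0,0],0],
  [[0,0,-10],[0,0,0],0],
  [[0,0,-4],[0,0,0],0],
  [[0,0,0],[0,0,0],0],
])

```text
t: 21.2
ee_pos: [0.5181, 0.1881, 0.0253]
ee_rot: [-0.072, 0.997, -0.001, -0.0]
contact_force: [0.5, 0.0, -4.2]
opening: 0.252
```

Run:
```python
from st import *;st=show()
s=read_camera("side"); crop(s,175,130,200,150,4,"pics/s21.png");t=read_camera("top"); crop(t,160,145,150,165,3.6,"pics/t21.png")
```

```text
t 21.2 pos [518.1 188.1  25.3] hdg 188.2 z [-1.0e-04 -1.2e-03 -1.0e+00] F [ 0.53  0.01 -4.19] T [ 0.01  -0.016 -0.042] op 0.252
```

View pics/s21.png

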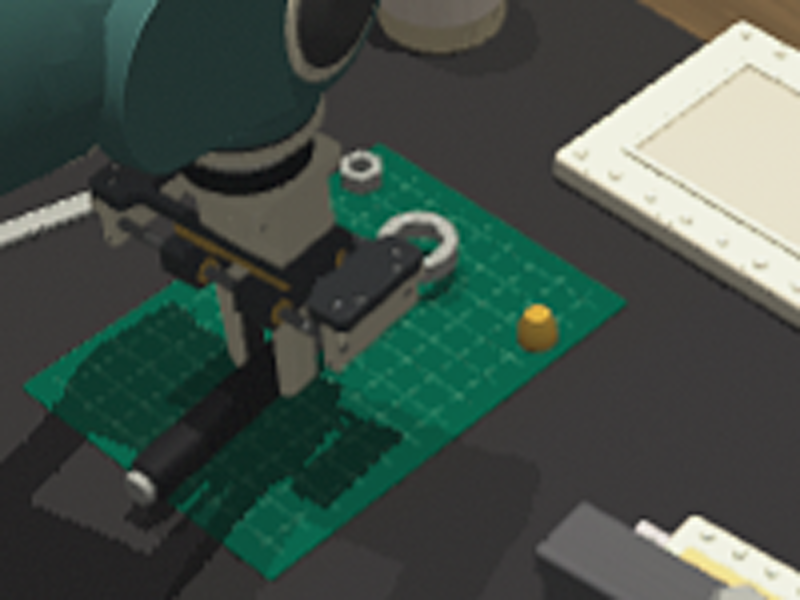

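View pics/t21.png

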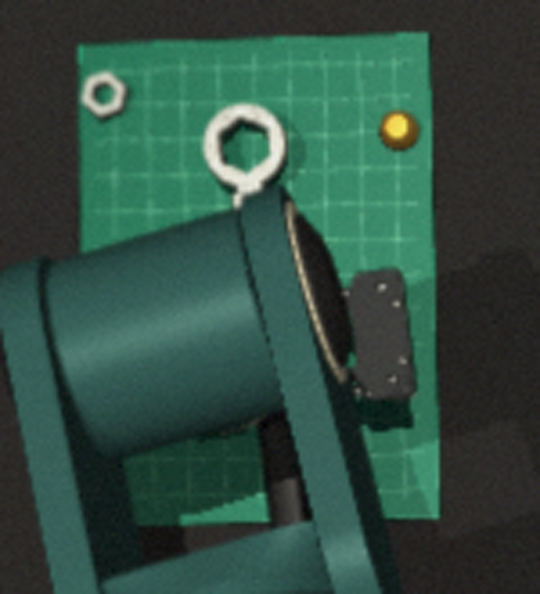

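Over the mat in its old place. Now I'll lower it gently, watching the force.

Request:
carry_out([
  [[0,0,-5],[0,0,0],0],
  [[0,0,-4],[0,0,0],0],
  [[0,0,-3],[0,0,0],0],
  [[0,0,-1.5],[0,0,0],0],
  [[0,0,0],[0,0,0],0],
])

```text
t: 21.72
ee_pos: [0.5205, 0.189, 0.0153]
ee_rot: [-0.072, 0.997, 0.0, 0.003]
contact_force: [0.6, -0.1, -3.5]
opening: 0.255
```

Run:
```python
from st import *;st=show()
```

```text
t 21.72 pos [520.5 189.   15.3] hdg 188.22 z [ 6.4e-03  8.0e-04 -1.0e+00] F [ 0.61 -0.06 -3.51] T [-0.005  0.033 -0.006] op 0.255
```

Request:
carry_out([
  [[0,0,-3],[0,0.3,0],0],
  [[0,0,-2],[0,0,0],0],
  [[0,0,-1],[0,0,0],0],
  [[0,0,0],[0,0,0],0],
])

```text
t: 22.05
ee_pos: [0.521, 0.1892, 0.0099]
ee_rot: [-0.072, 0.997, 0.001, 0.001]
contact_force: [-0.5, -0.5, -1.9]
opening: 0.251
```

Run:
```python
from st import *;st=show()
```

```text
t 22.05 pos [521.  189.2   9.9] hdg 188.23 z [ 0.0015  0.0011 -1.    ] F [-0.5  -0.49 -1.92] T [-0.07   0.505  0.04 ] op 0.251
```

Request:
carry_out([
  [[0,0,-1],[0,0,0],0],
  [[0,0,-1],[0,0,0],0],
  [[0,0,-0.5],[0,0,0],0],
  [[0,0,0],[0,0,0],0],
], squeeze=8)

```text
t: 22.38
ee_pos: [0.5218, 0.1893, 0.0095]
ee_rot: [-0.072, 0.997, 0.001, 0.002]
contact_force: [0.6, 0.0, -4.6]
opening: 0.258
```

Run:
```python
from st import *;st=show()
```

```text
t 22.38 pos [521.8 189.3   9.5] hdg 188.23 z [ 0.0031  0.0013 -1.    ] F [ 0.57  0.03 -4.56] T [ 0.004  0.043 -0.012] op 0.258
```

Request:
carry_out([
  [[0,0,-2],[0,0,0],0],
  [[0,0,-1.5],[0,0,0],0],
  [[0,0,0],[0,0,0],0],
])

```text
t: 22.63
ee_pos: [0.5232, 0.1896, 0.0079]
ee_rot: [-0.072, 0.997, 0.001, 0.003]
contact_force: [-0.2, 0.4, -3.7]
opening: 0.258
```

Run:
```python
from st import *;st=show()
s=read_camera("side"); crop(s,175,155,165,125,4.8,"pics/s22.png")
```

```text
t 22.63 pos [523.2 189.6   7.9] hdg 188.24 z [ 0.0064  0.0019 -1.    ] F [-0.19  0.44 -3.7 ] T [0.036 0.064 0.003] op 0.258
```

View pics/s22.png

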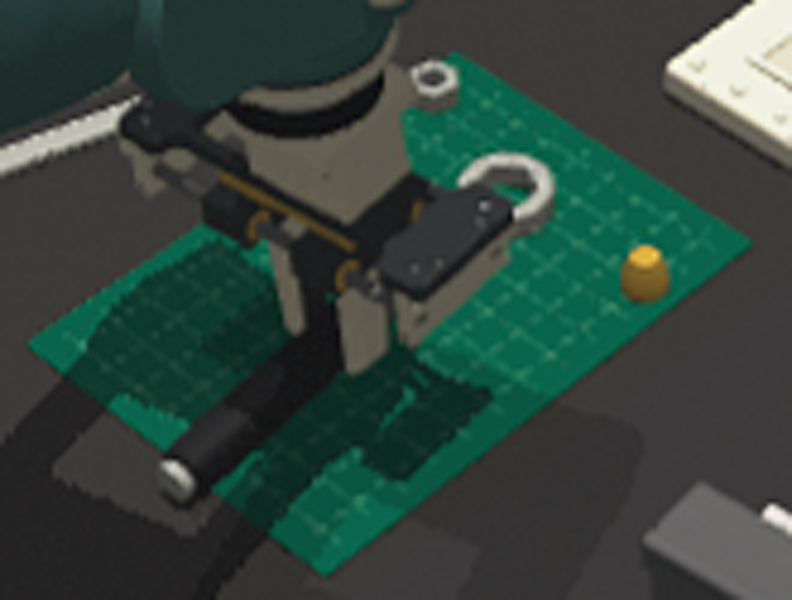

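Request:
carry_out([
  [[0,0,-1.5],[0,0.3,0],0],
  [[0,0,-1],[0,0,0],0],
  [[0,0,0],[0,0,0],0],
], squeeze=5)

```text
t: 22.93
ee_pos: [0.5239, 0.1897, 0.0062]
ee_rot: [-0.072, 0.997, 0.001, 0.001]
contact_force: [-1.6, -0.2, -1.5]
opening: 0.256
```

Run:
```python
from st import *;st=show()
```

```text
t 22.93 pos [523.9 189.7   6.2] hdg 188.24 z [ 0.0023  0.0022 -1.    ] F [-1.57 -0.2  -1.47] T [-0.021  0.207  0.012] op 0.256
```

Part of the weight is now on the mat. One more small step down, then open slowly.

Request:
carry_out([
  [[0,0,-1],[0,0,0],0],
  [[0,0,-0.5],[0,0,0],0],
  [[0,0,0],[0,0,0],28],
  [[0,0,0],[0,0,0],31],
  [[0,0,0],[0,0,0],35],
  [[0,0,0],[0,0,0],45],
  [[0,0,0],[0,0,0],60],
  [[0,0,0],[0,0,0],80],
  [[0,0,0],[0,0,0],100],
  [[0,0,0],[0,0,0],100],
  [[0,0,0],[0,0,0],100],
  [[0,0,0],[0,0,0],100],
], squeeze=3)

```text
t: 23.93
ee_pos: [0.5242, 0.1899, 0.0041]
ee_rot: [-0.072, 0.997, 0.001, 0.001]
contact_force: [-0.2, 0.5, 0.7]
opening: 0.803
```

Run:
```python
from st import *;st=show()
```

```text
t 23.93 pos [524.2 189.9   4.1] hdg 188.24 z [ 0.0025  0.0026 -1.    ] F [-0.22  0.46  0.7 ] T [0.039 0.03  0.009] op 0.803
```

Request:
carry_out([
  [[0,0,5],[0,0,0],100],
  [[0,0,12],[0,0,0],100],
  [[0,0,20],[0,0,0],100],
  [[0,0,30],[0,0,0],100],
  [[0,0,30],[0,0,0],100],
  [[0,0,30],[0,0,0],100],
  [[0,0,30],[0,0,0],100],
  [[-15,10,15],[0,0,0],100],
  [[-20,25,0],[0,0,0],100],
  [[-20,30,0],[0,0,0],100],
  [[-20,30,0],[0,0,0],100],
  [[-20,30,0],[0,0,0],100],
  [[-20,30,0],[0,0,0],100],
  [[-20,30,0],[0,0,0],100],
  [[-10,30,0],[0,0,0],100],
  [[0,30,0],[0,0,0],100],
  [[0,30,0],[0,0,0],100],
  [[0,20,0],[0,0,0],100],
  [[0,10,0],[0,0,0],100],
  [[0,0,0],[0,0,0],100],
])

```text
t: 25.6
ee_pos: [0.366, 0.5056, 0.2094]
ee_rot: [-0.07, 0.997, 0.006, 0.008]
contact_force: [-0.2, -1.2, -0.2]
opening: 1.0
```

Run:
```python
from st import *; import pickle
show()
s=read_camera("side");t=read_camera("top"); pickle.dump((s,t),open("cend.pkl","wb"))
cv2.imwrite("pics/s30.png",s["frame"][:,:,::-1]); crop(t,110,130,400,200,2,"pics/t30.png");crop(t,175,145,115,165,3.6,"pics/t30m.png"); crop(s,175,155,165,125,4.8,"pics/s30m.png")
crop(t,385,222,36,36,16,"pics/t30h.png")
```

```text
t 25.6 pos [366.  505.6 209.4] hdg 188.07 z [ 0.016   0.0138 -0.9998] F [-0.2  -1.23 -0.17] T [ 0.006 -0.033  0.043] op 1.0
```

View pics/s30.png

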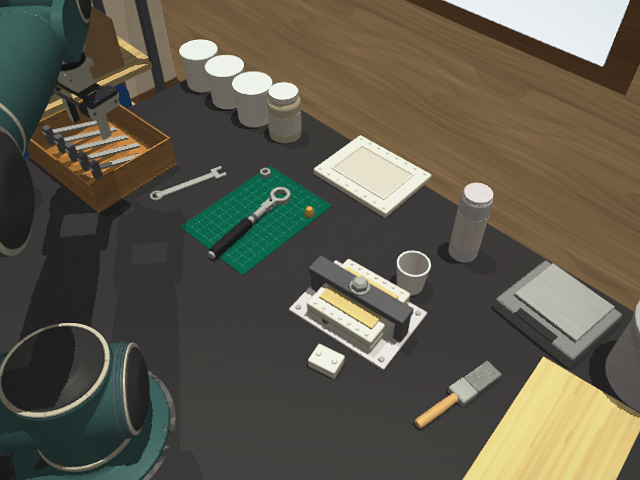

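View pics/t30.png

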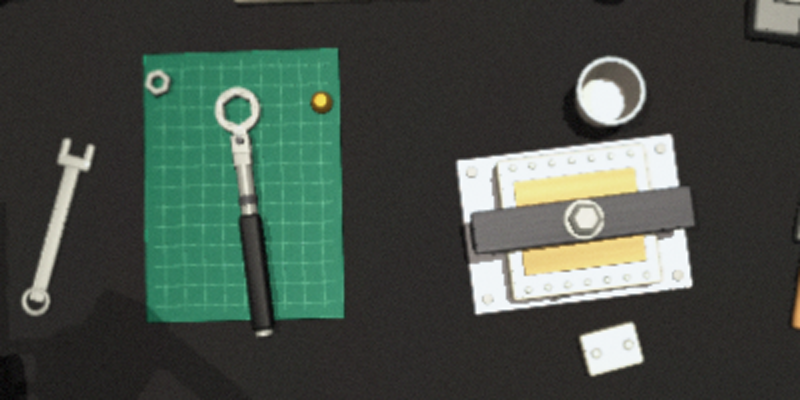

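View pics/s30m.png

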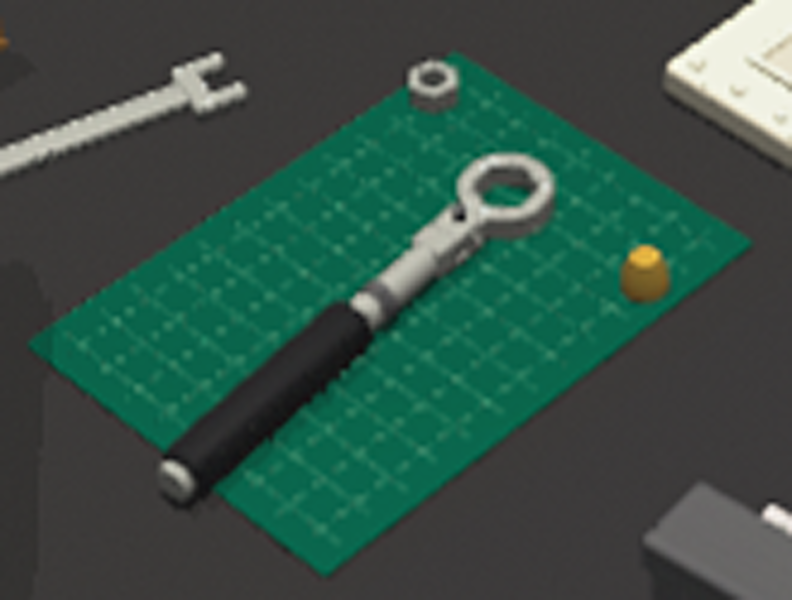

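View pics/t30h.png

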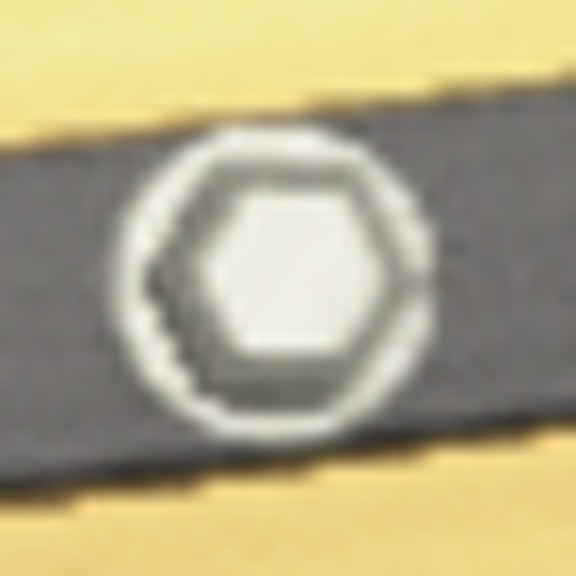

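Run:
```python
from h import *; import pickle
t0=pickle.load(open("c0.pkl","rb"))[1]; t1=pickle.load(open("cend.pkl","rb"))[1]
for t in(t0,t1):
    im=cv2.resize(t["frame"][222:258,385:421],None,fx=8,fy=8,interpolation=cv2.INTER_CUBIC); m=(im.mean(2)>205).astype(np.uint8)
    n,l=cv2.connectedComponents(m); r=(l==l[132,140]).astype(np.uint8); k=max(cv2.findContours(r,0,1)[0],key=cv2.contourArea)
    P=onplane(t,(k[:,0]+.5)/8-.5+[385,222],.112)[:,:2]; d=P-(P.max(0)+P.min(0))/2; an=np.arctan2(d[:,1],d[:,0]); o=np.argsort(an)
    A=np.linspace(-np.pi,np.pi,720,endpoint=False); rr=np.interp(A,an[o],np.hypot(*d.T)[o],period=2*np.pi); print(np.degrees(-np.angle((rr*np.exp(-6j*A)).sum())/6)%60)
from station import *
s=get_state();print(s["ee_pos"],s["contact_force"]); print(finish_job())
```

```text
14.703301660500204
28.09571643191316
[0.36636078 0.50386411 0.20934984] [-0.44180939 -0.39714076  0.02703414]
the job is handed in; nothing more can be done
None
```

I tightened the clamp screw until the wrench's hinge broke over, then laid the wrench back on the mat and handed the job in at about 26 s of the 64 s allowed. No verdict is reported, so the results below rest on my own measurements.

- **Fit:** the ring went over the hex head without resistance, and the camera pictures showed it down on the flange.
- **Breakover:** the pull rose to about 10 N, then the ring stopped turning while the grip kept moving. I estimate the fold at 0.13 rad, give or take 0.03; it counts above 0.06 and fails above 0.3. The force then fell to about 7.7 N, and I eased off.
- **Screw:** pictures from before and after show the hex turned about 47° clockwise. That puts the reading at about 0.65 rad; it has to be above 0.3 and below 1.25. The start reading of about -0.16 is my estimate from the base's rotation in the picture.
- **Lift-off:** the first two attempts failed. The ring jammed, the handle pitched in the jaws, and about 10 N built up sideways. I re-levelled it, trimmed out the side force and worked it off with small turns inside the ring's play.
- **Placing:** the wrench lies straight and flat on the mat almost exactly where it started. By eye, the nut, dowel, cup, keyblock, brush and spanner have not moved. The gripper is open and clear of everything.

The hex angle from the final picture differs by about 6° from what I had worked out from the arm's path (about 52° of turn). Either figure leaves the screw well inside its limits.

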